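# Fill the planter with beads at the tipping station

## Robot

A 6-joint arm with a two-finger parallel gripper is mounted at the origin on the work surface. World frame = base frame: x ahead of the robot, y to its left, z up, the work surface at z = 0. Lengths are in mm, angles in degrees, forces in N, time in s.
With the tool pointing down it reaches from about 300 to 750 mm from the base axis. Payload 8.5 kg.
Tool frame: the origin (TCP) lies on the centre line of the jaws, within the pads' length; the fingertips stand 11 mm ahead of it and the grasp point (between the pads) lies 8 mm behind it; z points along the fingers, y is the line along which they close (so a half turn about z gives the same grasp; the last joint's range is limited). The gripper opens to 85 mm and grips with 20 to 120 N. Pads are 22 mm wide; open, the fingers measure 114 mm over their backs; the gripper's body (76 mm by 85 mm) begins 54 mm behind the grasp point. The pads swing forward as they close: fully open they stand 13 mm farther back than shut.
Start: joints at [64.269, 21.807, 74.336, -0, 83.858, -12.336], TCP at [127.414, 535.02, 242.322] pointing down, gripper open.
Joint ranges: [-178.18, 178.18], [-50.72, 133.34], [12.68, 142.11], [-81.47, 261.47], [9.98, 163.14], [-165.26, 165.26]. Speed limits (degrees/s): [136.94, 136.94, 180, 180, 180, 180].

## Interface

Orientations are given as a 3x3 rotation matrix whose columns are the frame's x, y, z axes.
In Python, from rig import env gives the robot as it stands.
- The arm moves only by the tool jog_arm, never from a script. Its argument "increments" is a list of rows, each a list of 2 entries, a list of its own where there are three numbers: the shift along the tool's x, y, z in units of 750 mm (1.0 is 750 mm), then the turn, a rotation vector about the tool's x, y, z in units of 90 degrees (1.0 is 90 degrees). In form: [[[tx, ty, tz], [wx, wy, wz]], ...]. A call has exactly 10 rows; each row is the pose to reach, as a shift and turn from the pose commanded when the call began, along the tool's axes at that moment; what a row does not reach only later rows make up. A row lasts 1/8 s, in which the tool goes at most 62.5 mm and 10.7 degrees, less where a joint would pass 70% of its speed; a pose out of reach is approached as far as the arm can. A call with a number of a shift or a turn outside -1 to 1 is refused whole. A call with a gripper value outside its range is refused whole. "grip" is the closure, from 0 (fully open) to 1 (shut), set as the call begins (left out, the last holds). The fingers move at their own pace and stop on an object; "grip_force" is the grip in N (left out, the last holds). Time passes only in rows, so rows that repeat a pose let the fingers close, or fill a call up. It gives the time, the measured TCP pose, the force, the opening and the grip force at its end, in the units of the state.
- env.sense(): the state, without advancing time (a new reading comes with each control period).
- env.read_camera(name): name is "side" or "top" or "wrist"; returns (picture, depth): 480x640x3 uint8, red, green, blue; 480x640 float32, mm along the optical axis (not along the pixel's ray), 0 where there is no reading.
- env.camera_info(name): a dict with "mtx" (3x3 intrinsics, pixels), "rvec" (rotation vector, rad) and "tvec" (3), from world to camera coordinates, as OpenCV has them; the wrist camera has in their place "T_tool_cam" (4x4, takes a point from camera to tool coordinates, whose origin is the TCP and whose axes are the flange's). Camera axes: x right, y down, z forward; pixel columns grow to the right and rows downward; lengths in mm; the calibration is good to about 2 mm. A picture is of the moment at which its call begins: read the wrist's pose just before it. camera_info takes no time and is no camera call.
- env.close_job(): hands the job in; it is judged then, once.
Trained networks look in the newest picture that a camera, given by its name, has taken for a name from the list of things; names that differ only in an ending like _2 or _b are one class to them, and where a whole thing is asked for, a point or a joint stands for the part that bears it (a point fixed in the world has none). Each returns a list of dicts, best first, with "conf" (0 to 1); they miss things now and then, are a little off and sometimes report something else, mostly with a low value. They report only what shows in the picture. A call takes as long as a camera call. They do not tell look-alikes from the thing itself.
- env.boxes_of(camera, thing): "position" ([x, y, z] in mm, in world coordinates, good to about 4 mm: the middle of the surface that is visible of it).
The state is a dict: "time_s": time; "qpos": joint angles; "qvel": joint speeds; "joint_efforts": joint torques, N m; "tool_pos": TCP position; "ee_rot": TCP orientation; "contact_force": force on the tool from outside, world axes, zero at the start; "torque": the same for the moment, N m; "gripper_width": opening from 0.0 (shut) to 1.0 (fully open); "gripper_force": force on a finger pad.
Only numpy, scipy, OpenCV 4.12 (cv2) and the standard library are available. Lean on these libraries where they do the work, as an engineer would, in place of code of your own. Each camera call takes 0.05 s, during which the arm holds its last target. There are 200 camera calls.

## Task

Fill the peach planter with all the terracotta beads: with the scoop, never touching the beads in the tray with the fingers, bring every bead from the white tray into the grey pan of the tipping station, stand the planter under its spout, pull the sprung lever all the way so that the beads run into the planter, and ease the lever slowly back home without letting it snap. Then stand the filled planter in the middle of the cork mat and have the scoop standing upright on the table beside the tray again; if a bead is spilled on the table you may pick it up by hand. Leave everything else on the table where it is.

Things in the scene. Friction and masses are not known exactly. Their poses are not given: they have to be found in the camera images.
- tray: Fixed white open tray that holds the beads. Outside 214 x 95 mm, 42 mm high, walls and floor 4 mm (inside 206 x 87 mm). Origin: centre of its underside; its x axis runs along the 214 mm length, z up. The beads lie towards its +x end, the -x end is free for the scoop to go in.
- scoop: Loose aluminium scoop, 90 g, standing on its flat floor. Pan 78 mm wide (y) with walls 32 mm high at the back and sides (the sides end at x = +14), flat open nose at +x. Origin: centre of the underside; back wall at x = -40, thin lip's edge at x = +46, z = 0.5 mm. Upright wooden handle 18 (x) by 20 mm (y) at x = -33, y = 0, from z = 16 to 110 mm: hold it near the top from above.
- spout (a point): Middle of the spout's lip: the fixed hinge line of the station's pan, 75 mm above the table. x: level, from the spout into the pan (beads come out to -x); y along the hinge; z up. Spout 56 mm wide. Steel cheeks at y = 52 to 60 mm either side (x -10 to 35, 13 mm higher than the lip). The wooden base's front at x = +18 mm, 34 mm high, stops a pot pushed under the lip.
- pan_mid (a point): Point on the floor of the station's grey pan, 75 mm behind the spout; turns with the pan (at rest its axes are those of spout). Pan 136 mm wide (y), back wall 50 mm behind this point, sides running together to the spout in front; walls 45 mm high, floor 3 mm thick, sloping 12 degrees down to the back at rest. The lever is on the +y side.
- lever_grip (a point): Middle of the black round crossbar of the pan's sprung lever: 16 mm thick, level along the spout's y, from 32 mm inwards to 30 mm outwards; the arm hangs from its inner end. Hook or pinch it from above. At rest at x = 60, y = 122, z = 104 mm in the frame of spout; it swings about the hinge line (radius 120 mm) over to x about -60 mm.
- tipper (a joint): Angle of the pan and its lever (rad): 0 at rest, 1.05 at the stop at the end of the stroke, where the pan's floor slopes 48 degrees down to the spout. It grows as the lever is pulled towards the spout's -x; a spring drives it back (5 to 8 N at the bar).
- pot: Loose peach coloured oblong planter pot, open on top, 280 g: 120 mm (x) by 68 mm (y), 58 mm high, walls 3 mm. Origin: centre of its underside, z up. Either end may go to the spout.
- mat: Fixed cork mat, 170 mm (x) by 120 mm (y), 4 mm thick. Origin: centre of its underside, on the table.
- glue_gun: Bystander: black hot glue gun lying on its side, about 190 x 120 mm, 41 mm high. Origin under its barrel.
- ribbon_roll: Bystander: grey roll of ribbon, 64 mm across, 50 mm high. Origin: centre of its underside.
- vase_cup: Bystander: white ceramic cup, 60 mm across, 75 mm high. Origin: centre of its underside.
- bauble: Bystander: gold bauble with a flat foot, 40 mm across, 42 mm high. Origin: centre of its underside.
- tape_block: Bystander: dark wooden block, 45 x 45 mm, 60 mm high. Origin: centre of its underside.
- bead0: Faceted terracotta bead (one of 6 to 10 alike; some may be absent), 21 mm across, 20 mm high, 11 g. Origin: its centre.
- bead1: Faceted terracotta bead (one of 6 to 10 alike; some may be absent), 21 mm across, 20 mm high, 11 g. Origin: its centre.
- bead2: Faceted terracotta bead (one of 6 to 10 alike; some may be absent), 21 mm across, 20 mm high, 11 g. Origin: its centre.
- bead3: Faceted terracotta bead (one of 6 to 10 alike; some may be absent), 21 mm across, 20 mm high, 11 g. Origin: its centre.
- bead4: Faceted terracotta bead (one of 6 to 10 alike; some may be absent), 21 mm across, 20 mm high, 11 g. Origin: its centre.
- bead5: Faceted terracotta bead (one of 6 to 10 alike; some may be absent), 21 mm across, 20 mm high, 11 g. Origin: its centre.
- bead6: Faceted terracotta bead (one of 6 to 10 alike; some may be absent), 21 mm across, 20 mm high, 11 g. Origin: its centre.
- bead7: Faceted terracotta bead (one of 6 to 10 alike; some may be absent), 21 mm across, 20 mm high, 11 g. Origin: its centre.
- bead8: Faceted terracotta bead (one of 6 to 10 alike; some may be absent), 21 mm across, 20 mm high, 11 g. Origin: its centre.
- bead9: Faceted terracotta bead (one of 6 to 10 alike; some may be absent), 21 mm across, 20 mm high, 11 g. Origin: its centre.
There are look-alikes about, which are no part of the job. There is more than one size of the mat; the one meant has the size given above.

How it is judged (in metres and radians):
On the way, in this order (a step that is already met when the one before it is completed fails the run):
1. a bead is lifted clear of the tray in the scoop (((x of bead0 in the frame of scoop between -0.04 and 0.05 m and y of bead0 in the frame of scoop between -0.037 and 0.037 m and z of bead0 in the frame of scoop between 0 and 0.06 m and height (world z) of bead0 above 0.09 m) or (x of bead1 in the frame of scoop between -0.04 and 0.05 m and y of bead1 in the frame of scoop between -0.037 and 0.037 m and z of bead1 in the frame of scoop between 0 and 0.06 m and height (world z) of bead1 above 0.09 m) or (x of bead2 in the frame of scoop between -0.04 and 0.05 m and y of bead2 in the frame of scoop between -0.037 and 0.037 m and z of bead2 in the frame of scoop between 0 and 0.06 m and height (world z) of bead2 above 0.09 m) or (x of bead3 in the frame of scoop between -0.04 and 0.05 m and y of bead3 in the frame of scoop between -0.037 and 0.037 m and z of bead3 in the frame of scoop between 0 and 0.06 m and height (world z) of bead3 above 0.09 m) or (x of bead4 in the frame of scoop between -0.04 and 0.05 m and y of bead4 in the frame of scoop between -0.037 and 0.037 m and z of bead4 in the frame of scoop between 0 and 0.06 m and height (world z) of bead4 above 0.09 m) or (x of bead5 in the frame of scoop between -0.04 and 0.05 m and y of bead5 in the frame of scoop between -0.037 and 0.037 m and z of bead5 in the frame of scoop between 0 and 0.06 m and height (world z) of bead5 above 0.09 m) or (x of bead6 in the frame of scoop between -0.04 and 0.05 m and y of bead6 in the frame of scoop between -0.037 and 0.037 m and z of bead6 in the frame of scoop between 0 and 0.06 m and height (world z) of bead6 above 0.09 m) or (x of bead7 in the frame of scoop between -0.04 and 0.05 m and y of bead7 in the frame of scoop between -0.037 and 0.037 m and z of bead7 in the frame of scoop between 0 and 0.06 m and height (world z) of bead7 above 0.09 m) or (x of bead8 in the frame of scoop between -0.04 and 0.05 m and y of bead8 in the frame of scoop between -0.037 and 0.037 m and z of bead8 in the frame of scoop between 0 and 0.06 m and height (world z) of bead8 above 0.09 m) or (x of bead9 in the frame of scoop between -0.04 and 0.05 m and y of bead9 in the frame of scoop between -0.037 and 0.037 m and z of bead9 in the frame of scoop between 0 and 0.06 m and height (world z) of bead9 above 0.09 m))), for 0.1 s.
2. all the beads are in the station's pan (one that has already run through into the planter counts too), its lever at rest (((x of bead0 in the frame of pan_mid between -0.075 and 0.06 m and y of bead0 in the frame of pan_mid between -0.07 and 0.07 m and z of bead0 in the frame of pan_mid between -0.02 and 0.075 m) or (x of bead0 in the frame of pot between -0.06 and 0.06 m and y of bead0 in the frame of pot between -0.034 and 0.034 m and z of bead0 in the frame of pot between 0 and 0.06 m)) and ((x of bead1 in the frame of pan_mid between -0.075 and 0.06 m and y of bead1 in the frame of pan_mid between -0.07 and 0.07 m and z of bead1 in the frame of pan_mid between -0.02 and 0.075 m) or (x of bead1 in the frame of pot between -0.06 and 0.06 m and y of bead1 in the frame of pot between -0.034 and 0.034 m and z of bead1 in the frame of pot between 0 and 0.06 m)) and ((x of bead2 in the frame of pan_mid between -0.075 and 0.06 m and y of bead2 in the frame of pan_mid between -0.07 and 0.07 m and z of bead2 in the frame of pan_mid between -0.02 and 0.075 m) or (x of bead2 in the frame of pot between -0.06 and 0.06 m and y of bead2 in the frame of pot between -0.034 and 0.034 m and z of bead2 in the frame of pot between 0 and 0.06 m)) and ((x of bead3 in the frame of pan_mid between -0.075 and 0.06 m and y of bead3 in the frame of pan_mid between -0.07 and 0.07 m and z of bead3 in the frame of pan_mid between -0.02 and 0.075 m) or (x of bead3 in the frame of pot between -0.06 and 0.06 m and y of bead3 in the frame of pot between -0.034 and 0.034 m and z of bead3 in the frame of pot between 0 and 0.06 m)) and ((x of bead4 in the frame of pan_mid between -0.075 and 0.06 m and y of bead4 in the frame of pan_mid between -0.07 and 0.07 m and z of bead4 in the frame of pan_mid between -0.02 and 0.075 m) or (x of bead4 in the frame of pot between -0.06 and 0.06 m and y of bead4 in the frame of pot between -0.034 and 0.034 m and z of bead4 in the frame of pot between 0 and 0.06 m)) and ((x of bead5 in the frame of pan_mid between -0.075 and 0.06 m and y of bead5 in the frame of pan_mid between -0.07 and 0.07 m and z of bead5 in the frame of pan_mid between -0.02 and 0.075 m) or (x of bead5 in the frame of pot between -0.06 and 0.06 m and y of bead5 in the frame of pot between -0.034 and 0.034 m and z of bead5 in the frame of pot between 0 and 0.06 m)) and ((x of bead6 in the frame of pan_mid between -0.075 and 0.06 m and y of bead6 in the frame of pan_mid between -0.07 and 0.07 m and z of bead6 in the frame of pan_mid between -0.02 and 0.075 m) or (x of bead6 in the frame of pot between -0.06 and 0.06 m and y of bead6 in the frame of pot between -0.034 and 0.034 m and z of bead6 in the frame of pot between 0 and 0.06 m)) and ((x of bead7 in the frame of pan_mid between -0.075 and 0.06 m and y of bead7 in the frame of pan_mid between -0.07 and 0.07 m and z of bead7 in the frame of pan_mid between -0.02 and 0.075 m) or (x of bead7 in the frame of pot between -0.06 and 0.06 m and y of bead7 in the frame of pot between -0.034 and 0.034 m and z of bead7 in the frame of pot between 0 and 0.06 m)) and ((x of bead8 in the frame of pan_mid between -0.075 and 0.06 m and y of bead8 in the frame of pan_mid between -0.07 and 0.07 m and z of bead8 in the frame of pan_mid between -0.02 and 0.075 m) or (x of bead8 in the frame of pot between -0.06 and 0.06 m and y of bead8 in the frame of pot between -0.034 and 0.034 m and z of bead8 in the frame of pot between 0 and 0.06 m)) and ((x of bead9 in the frame of pan_mid between -0.075 and 0.06 m and y of bead9 in the frame of pan_mid between -0.07 and 0.07 m and z of bead9 in the frame of pan_mid between -0.02 and 0.075 m) or (x of bead9 in the frame of pot between -0.06 and 0.06 m and y of bead9 in the frame of pot between -0.034 and 0.034 m and z of bead9 in the frame of pot between 0 and 0.06 m)) and ((x of bead0 in the frame of pan_mid between -0.075 and 0.06 m and y of bead0 in the frame of pan_mid between -0.07 and 0.07 m and z of bead0 in the frame of pan_mid between -0.02 and 0.075 m) or (x of bead1 in the frame of pan_mid between -0.075 and 0.06 m and y of bead1 in the frame of pan_mid between -0.07 and 0.07 m and z of bead1 in the frame of pan_mid between -0.02 and 0.075 m) or (x of bead2 in the frame of pan_mid between -0.075 and 0.06 m and y of bead2 in the frame of pan_mid between -0.07 and 0.07 m and z of bead2 in the frame of pan_mid between -0.02 and 0.075 m) or (x of bead3 in the frame of pan_mid between -0.075 and 0.06 m and y of bead3 in the frame of pan_mid between -0.07 and 0.07 m and z of bead3 in the frame of pan_mid between -0.02 and 0.075 m) or (x of bead4 in the frame of pan_mid between -0.075 and 0.06 m and y of bead4 in the frame of pan_mid between -0.07 and 0.07 m and z of bead4 in the frame of pan_mid between -0.02 and 0.075 m) or (x of bead5 in the frame of pan_mid between -0.075 and 0.06 m and y of bead5 in the frame of pan_mid between -0.07 and 0.07 m and z of bead5 in the frame of pan_mid between -0.02 and 0.075 m) or (x of bead6 in the frame of pan_mid between -0.075 and 0.06 m and y of bead6 in the frame of pan_mid between -0.07 and 0.07 m and z of bead6 in the frame of pan_mid between -0.02 and 0.075 m) or (x of bead7 in the frame of pan_mid between -0.075 and 0.06 m and y of bead7 in the frame of pan_mid between -0.07 and 0.07 m and z of bead7 in the frame of pan_mid between -0.02 and 0.075 m) or (x of bead8 in the frame of pan_mid between -0.075 and 0.06 m and y of bead8 in the frame of pan_mid between -0.07 and 0.07 m and z of bead8 in the frame of pan_mid between -0.02 and 0.075 m) or (x of bead9 in the frame of pan_mid between -0.075 and 0.06 m and y of bead9 in the frame of pan_mid between -0.07 and 0.07 m and z of bead9 in the frame of pan_mid between -0.02 and 0.075 m)) and value of joint tipper below 0.08 rad), for 0.2 s.
3. the lever is pulled to the end of its stroke (value of joint tipper above 0.95 rad), for 0.1 s.
4. the lever is back home (value of joint tipper below 0.05 rad), for 0.2 s.
At the end, for the whole second after the job is handed in: Every bead is in the planter; the planter stands upright on the cork mat, its centre within 40 mm (mat x) and 35 mm (mat y) of the mat's centre; the scoop stands upright on the table (origin below 10 mm), within 300 mm of the tray's centre; the lever is home (under 0.05 rad); all at rest (x of bead0 in the frame of pot between -0.06 and 0.06 m and y of bead0 in the frame of pot between -0.034 and 0.034 m and z of bead0 in the frame of pot between 0 and 0.06 m and x of bead1 in the frame of pot between -0.06 and 0.06 m and y of bead1 in the frame of pot between -0.034 and 0.034 m and z of bead1 in the frame of pot between 0 and 0.06 m and x of bead2 in the frame of pot between -0.06 and 0.06 m and y of bead2 in the frame of pot between -0.034 and 0.034 m and z of bead2 in the frame of pot between 0 and 0.06 m and x of bead3 in the frame of pot between -0.06 and 0.06 m and y of bead3 in the frame of pot between -0.034 and 0.034 m and z of bead3 in the frame of pot between 0 and 0.06 m and x of bead4 in the frame of pot between -0.06 and 0.06 m and y of bead4 in the frame of pot between -0.034 and 0.034 m and z of bead4 in the frame of pot between 0 and 0.06 m and x of bead5 in the frame of pot between -0.06 and 0.06 m and y of bead5 in the frame of pot between -0.034 and 0.034 m and z of bead5 in the frame of pot between 0 and 0.06 m and x of bead6 in the frame of pot between -0.06 and 0.06 m and y of bead6 in the frame of pot between -0.034 and 0.034 m and z of bead6 in the frame of pot between 0 and 0.06 m and x of bead7 in the frame of pot between -0.06 and 0.06 m and y of bead7 in the frame of pot between -0.034 and 0.034 m and z of bead7 in the frame of pot between 0 and 0.06 m and x of bead8 in the frame of pot between -0.06 and 0.06 m and y of bead8 in the frame of pot between -0.034 and 0.034 m and z of bead8 in the frame of pot between 0 and 0.06 m and x of bead9 in the frame of pot between -0.06 and 0.06 m and y of bead9 in the frame of pot between -0.034 and 0.034 m and z of bead9 in the frame of pot between 0 and 0.06 m and angle between pot's own z axis and vertical below 0.1 rad and height (world z) of pot below 0.008 m and linear speed of each of pot, scoop below 0.02 m/s and x of pot in the frame of mat between -0.04 and 0.04 m and y of pot in the frame of mat between -0.035 and 0.035 m and height (world z) of scoop below 0.01 m and horizontal distance between scoop and tray below 0.3 m and angle between scoop's own z axis and vertical below 0.15 rad and value of joint tipper below 0.05 rad); the robot touches nothing.
It fails at once if the lever snaps back (faster than 3 rad/s) (velocity of joint tipper below -3 rad/s).
It fails at once if the fingers touch a bead in the tray ((contact force between the fingers and bead0 above 0.3 N and x of bead0 in the frame of tray between -0.103 and 0.103 m and y of bead0 in the frame of tray between -0.0435 and 0.0435 m and z of bead0 in the frame of tray between 0 and 0.045 m) or (contact force between the fingers and bead1 above 0.3 N and x of bead1 in the frame of tray between -0.103 and 0.103 m and y of bead1 in the frame of tray between -0.0435 and 0.0435 m and z of bead1 in the frame of tray between 0 and 0.045 m) or (contact force between the fingers and bead2 above 0.3 N and x of bead2 in the frame of tray between -0.103 and 0.103 m and y of bead2 in the frame of tray between -0.0435 and 0.0435 m and z of bead2 in the frame of tray between 0 and 0.045 m) or (contact force between the fingers and bead3 above 0.3 N and x of bead3 in the frame of tray between -0.103 and 0.103 m and y of bead3 in the frame of tray between -0.0435 and 0.0435 m and z of bead3 in the frame of tray between 0 and 0.045 m) or (contact force between the fingers and bead4 above 0.3 N and x of bead4 in the frame of tray between -0.103 and 0.103 m and y of bead4 in the frame of tray between -0.0435 and 0.0435 m and z of bead4 in the frame of tray between 0 and 0.045 m) or (contact force between the fingers and bead5 above 0.3 N and x of bead5 in the frame of tray between -0.103 and 0.103 m and y of bead5 in the frame of tray between -0.0435 and 0.0435 m and z of bead5 in the frame of tray between 0 and 0.045 m) or (contact force between the fingers and bead6 above 0.3 N and x of bead6 in the frame of tray between -0.103 and 0.103 m and y of bead6 in the frame of tray between -0.0435 and 0.0435 m and z of bead6 in the frame of tray between 0 and 0.045 m) or (contact force between the fingers and bead7 above 0.3 N and x of bead7 in the frame of tray between -0.103 and 0.103 m and y of bead7 in the frame of tray between -0.0435 and 0.0435 m and z of bead7 in the frame of tray between 0 and 0.045 m) or (contact force between the fingers and bead8 above 0.3 N and x of bead8 in the frame of tray between -0.103 and 0.103 m and y of bead8 in the frame of tray between -0.0435 and 0.0435 m and z of bead8 in the frame of tray between 0 and 0.045 m) or (contact force between the fingers and bead9 above 0.3 N and x of bead9 in the frame of tray between -0.103 and 0.103 m and y of bead9 in the frame of tray between -0.0435 and 0.0435 m and z of bead9 in the frame of tray between 0 and 0.045 m)).
It fails at once if a bystander is moved more than 30 mm (distance of any of glue_gun, ribbon_roll, vase_cup, bauble, tape_block from where it was at the start of the episode above 0.03 m).
Of bead0, bead1, bead2, bead3, bead4, bead5, bead6, bead7, bead8, bead9 only 6 to 10 are there at a start; the rules pass over those that are not, and their reading is None.
At some moment in a run one of scoop may be knocked a few centimetres aside while the robot is not near it.
It also fails if it takes over 192 s, if anything falls off the work surface, if the arm or the gripper's body presses on something with over 40 N, if the wrist force passes 120 N, or if a joint passes its speed limit or range.

## Working session

There is one attempt and no reset: what is moved stays moved. The work goes in short steps, Python scripts to look and compute and a tool call to move; the robot and the scene stay as the last step left them, time stands still between calls to the robot, and variables do not carry over. Pictures are saved under pics/ and viewed, at most 14 in all, crops included, and the job is handed in when it is done.

Besides the shell and the picture viewer there is one more tool, called after ">>>" in YAML: its name, and indented under it one key for each argument. jog_arm: Moves the arm, as the interface text tells. Shifts and turns lie within -1 to 1; 1 stands for 750 mm of shift or 90 degrees of turn. Its arguments: {"type":"object","properties":{"increments":{"type":"array"},"grip":{"type":"number"},"grip_force":{"type":"number"}},"required":["increments"]}

```bash
ls; mkdir -p pics
cat > h.py <<'E'
import numpy as np, cv2
from rig import env
def cam(n):
    s=env.sense(); p,d=env.read_camera(n); return s,p,d
def save(n,p,scale=1,crop=None):
    if crop: p=p[crop[1]:crop[3],crop[0]:crop[2]]
    if scale!=1: p=cv2.resize(p,None,fx=scale,fy=scale,interpolation=cv2.INTER_CUBIC)
    cv2.imwrite('pics/'+n,p[:,:,::-1])
def world(name,d,s=None):
    i=env.camera_info(name);K=np.array(i['mtx'])
    v,u=np.mgrid[0:480,0:640]
    P=np.stack([(u-K[0,2])/K[0,0]*d,(v-K[1,2])/K[1,1]*d,d],-1).astype(float)
    if name=='wrist':
        T=np.array(i['T_tool_cam']);R=np.array(s['ee_rot']);P=P@T[:3,:3].T+T[:3,3]
        return P@R.T+np.array(s['tool_pos'])
    R=cv2.Rodrigues(np.array(i['rvec'],float))[0];t=np.array(i['tvec'],float).ravel()
    return (P-t)@R
E
python3 - <<'E'
from h import *
s,p,d=cam('top'); save('top0.png',p); np.save('top0.npy',world('top',d))
for n in ['tray','scoop','pan_mid','lever_grip','pot','mat','glue_gun','ribbon_roll','vase_cup','bauble','tape_block','bead0']:
    print(n,[(np.round(b['position']).tolist(),round(b['conf'],2)) for b in env.boxes_of('top',n)])
s,p,d=cam('side'); save('side0.png',p)
print(s['time_s'],np.round(s['ee_rot'],3).tolist())
E
```

```text
pics
tray [([589.0, -272.0, 3.0], 0.85), ([705.0, -360.0, 58.0], 0.54)]
scoop [([449.0, -265.0, 0.0], 0.86)]
pan_mid [([642.0, 218.0, 64.0], 0.66)]
lever_grip [([638.0, 215.0, 65.0], 0.98), ([561.0, -213.0, 21.0], 0.34)]
pot [([449.0, -53.0, 2.0], 0.71)]
mat [([414.0, -521.0, 8.0], 0.9), ([647.0, -49.0, 4.0], 0.88), ([224.0, -268.0, 2.0], 0.83)]
glue_gun [([414.0, 301.0, 34.0], 0.96)]
ribbon_roll [([614.0, -248.0, 21.0], 0.72), ([750.0, -138.0, 56.0], 0.64), ([704.0, -358.0, 60.0], 0.44)]
vase_cup [([795.0, 15.0, 42.0], 0.81)]
bauble [([574.0, 384.0, 34.0], 0.82)]
tape_block [([704.0, -357.0, 58.0], 0.96)]
bead0 [([593.0, -191.0, 21.0], 0.59), ([562.0, -236.0, 21.0], 0.54), ([614.0, -247.0, 23.0], 0.48), ([628.0, -165.0, 20.0], 0.45), ([615.0, -225.0, 20.0], 0.37)]
0.65 [[-0.973, 0.232, -0.0], [0.232, 0.973, -0.0], [0.0, -0.0, -1.0]]
```

View pics/top0.png

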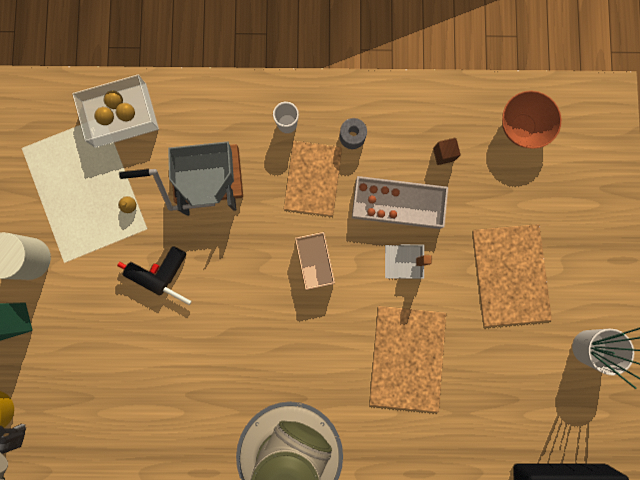

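View pics/side0.png

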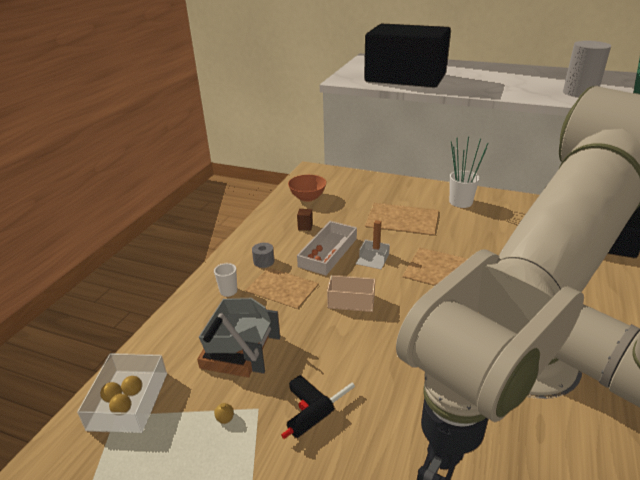

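The top view has these look-alikes:
- **Mats:** (313,178), (511,275) and (408,360). The first looks like the 170x120 one.
- **Trays:** the bead tray at (400,203); the tray of gold balls at (115,108) is a decoy.
- **Other items:** scoop (405,261) with its nose to the left, pot (314,260), station pan (203,175) with its lever bar at (137,174).

I count about 8 beads. Next I'll measure these.

```bash
cat > m.py <<'E'
from h import *
W=np.load('top0.npy'); p=cv2.imread('pics/top0.png'); 
def rect(mask,name):
    P=W[mask][:,:2].astype(np.float32); r=cv2.minAreaRect(P); b=cv2.boxPoints(r)
    print(name,len(P),np.round(r[0],1),np.round(r[1],1),round(r[2],1),'z',round(float(np.median(W[mask][:,2])),1))
def win(x0,y0,x1,y1):
    m=np.zeros((480,640),bool); m[y0:y1,x0:x1]=1; return m
z=W[:,:,2]
rect(win(345,170,450,235)&(z>36)&(z<50),'tray rim')
rect(win(380,235,415,285)&(z>24)&(z<40),'scoop walls')
rect(win(380,235,440,285)&(z>100),'handle top')
rect(win(285,225,340,300)&(z>50)&(z<66),'pot rim')
hsv=cv2.cvtColor(p,cv2.COLOR_BGR2HSV)
for n,w in [('m1',(280,135,345,222)),('m2',(465,220,555,330)),('m3',(365,300,450,415))]:
    x0,y0,x1,y1=w; m=win(*w)&(z>2.)&(z<7); 
    m=cv2.morphologyEx(m.astype(np.uint8),cv2.MORPH_OPEN,np.ones((5,5)))>0
    rect(m,n)
w=win(110,130,250,222)
for a,b in [(30,45),(60,72),(72,84),(84,95),(95,105),(105,115),(115,135),(135,160),(160,200)]:
    m=w&(z>a)&(z<b)
    if m.sum()>5:
        v,u=np.where(m); print(a,b,m.sum(),u.min(),u.max(),v.min(),v.max(),np.round(W[m].min(0)),np.round(W[m].max(0)))
# lever bar
rect(win(115,165,150,183)&(z>120),'bar')
np.set_printoptions(linewidth=200)
print('bar row', [(u,np.round(W[174,u]).tolist()) for u in range(116,160,4)])
E
python3 m.py
python3 - <<'E'
import cv2
p=cv2.imread('pics/top0.png')
a=cv2.resize(p[130:220,105:255],None,fx=4,fy=4,interpolation=cv2.INTER_CUBIC)
b=cv2.resize(p[165:290,340:460],None,fx=4,fy=4,interpolation=cv2.INTER_CUBIC)[:, :]
import numpy as np
h=max(a.shape[0],b.shape[0]); a=a[:, :]; 
c=np.zeros((500,800,3),np.uint8); a=cv2.resize(a,(400,240)); b=cv2.resize(b,(400,416)); c[:240,:400]=a; c[:416,400:]=b
cv2.imwrite('pics/crop1.png',c)
E
```

```text
tray rim 543 [ 587.6 -253.7] [215.3  96.4] 83.3 z 42.3
scoop walls 37 [ 449.2 -268.9] [77.4 33.8] 0.1 z 31.9
handle top 88 [ 418.2 -181.2] [ 20.5 264.8] 14.2 z 111.4
pot rim 231 [447.8 -54.4] [120.3  67.8] 12.1 z 58.4
m1 0 [0. 0.] [0. 0.] 0.0 z nan
m2 0 [0. 0.] [0. 0.] 0.0 z nan
m3 0 [0. 0.] [0. 0.] 0.0 z nan
30 45 652 110 241 130 213 [556. 118.  30.] [755. 430.  45.]
60 72 1282 110 233 130 211 [556. 133.  60.] [746. 421.  72.]
72 84 594 166 232 144 210 [557. 133.  72.] [710. 280.  84.]
84 95 441 165 231 141 210 [556. 134.  84.] [714. 280.  95.]
95 105 204 164 231 142 203 [570. 133.  95.] [710. 280. 105.]
105 115 125 162 230 159 200 [575. 133. 105.] [668. 281. 114.]
115 135 94 159 225 178 198 [577. 143. 115.] [623. 282. 134.]
135 160 54 156 163 178 190 [592. 272. 135.] [614. 284. 160.]
160 200 313 119 160 169 181 [607. 273. 160.] [628. 351. 195.]
bar 235 [514.  138.9] [474.4  46.3] 60.2 z 186.3
bar row [(116, [655.0, 424.0, 1.0]), (120, [616.0, 349.0, 186.0]), (124, [616.0, 340.0, 188.0]), (128, [616.0, 332.0, 187.0]), (132, [617.0, 325.0, 182.0]), (136, [616.0, 316.0, 187.0]), (140, [616.0, 307.0, 188.0]), (144, [616.0, 300.0, 185.0]), (148, [616.0, 291.0, 187.0]), (152, [617.0, 283.0, 185.0]), (156, [619.0, 277.0, 176.0])]
  return _methods._mean(a, axis=axis, dtype=dtype,
  ret = ret.dtype.type(ret / rcount)
```

View pics/crop1.png

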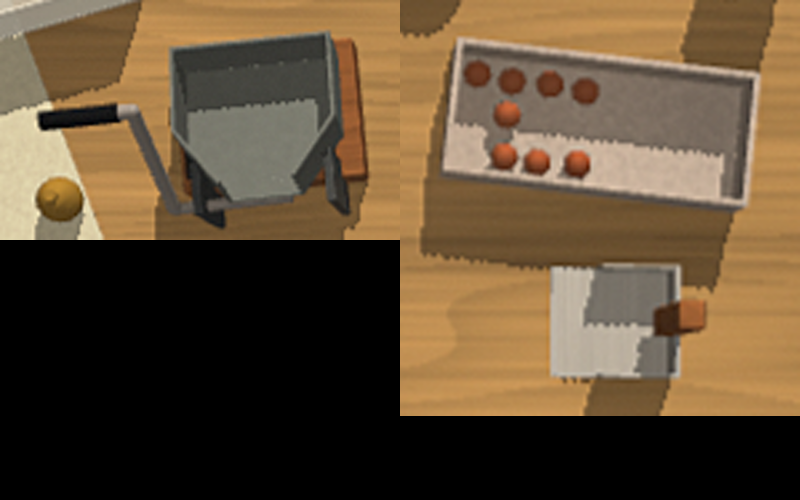

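The crop shows 8 beads at the tray's left (+y) end. The scoop's nose points left and its handle is at right. The station's spout faces the robot, with the bar at its left. Next come the finer fits.

```bash
cat > m2.py <<'E'
from m import *
print('----')
for n,c in [('m1',[(291,142),(340,146),(334,215),(285,210)]),('m2',[(473,229),(540,226),(550,320),(484,326)]),('m3',[(377,308),(445,313),(438,411),(370,405)])]:
    P=np.array([W[v,u] for u,v in c]); print(n,np.round(P.mean(0)),np.round([np.linalg.norm((P[i]-P[i-1])[:2]) for i in range(4)]),np.round(P[:,:2]).tolist())
rect(win(405,240,440,280)&(z>104)&(z<125),'handle top')
rect(win(380,235,440,285)&(z>26)&(z<36),'scoop walls z')
m=win(380,235,440,285)&(z>26)&(z<36); print(np.round(W[m][:,:2]).tolist()[::3])
m=win(117,165,150,183)&(z>178); P=W[m]; l=cv2.fitLine(P[:,:2].astype(np.float32),cv2.DIST_L2,0,.01,.01).ravel(); print('bar line',l,P[:,1].min(),P[:,1].max(),np.percentile(P[:,2],95))
dark=(p.max(2)<60)
P=W[m&dark]; print('black bar',len(P),P.min(0),P.max(0))
# station rim back: highest x pts
m=win(160,135,250,215)&(z>55)
P=W[m]; k=P[:,0]>690; print('back',np.round(P[k][::6]).tolist())
i=env.camera_info('wrist');print(np.round(i['T_tool_cam'],3).tolist(), np.array(i['mtx']).tolist())
i=env.camera_info('top'); R=cv2.Rodrigues(np.array(i['rvec'],float))[0]; print('topcam',-R.T@np.array(i['tvec']).ravel())
i=env.camera_info('side'); R=cv2.Rodrigues(np.array(i['rvec'],float))[0]; print('sidecam',-R.T@np.array(i['tvec']).ravel())
E
python3 m2.py 2>/dev/null | sed -n '/----/,$p'
```

```text
----
m1 [649. -49.   1.] [167. 119. 170. 118.] [[737.0, 4.0], [729.0, -115.0], [559.0, -101.0], [570.0, 17.0]]
m2 [ 418. -524.   -0.] [231. 162. 224. 157.] [[527.0, -434.0], [536.0, -596.0], [312.0, -612.0], [297.0, -455.0]]
m3 [ 221. -273.    3.] [223. 159. 225. 157.] [[338.0, -203.0], [328.0, -362.0], [103.0, -342.0], [115.0, -185.0]]
handle top 73 [ 448.1 -299.1] [17.9 17.8] 0.2 z 111.1
scoop walls z 92 [ 448.9 -280.6] [54.  78.4] 88.4 z 31.9
[[488.0, -255.0], [487.0, -268.0], [487.0, -275.0], [488.0, -285.0], [486.0, -283.0], [485.0, -292.0], [485.0, -298.0], [485.0, -306.0], [481.0, -305.0], [478.0, -308.0], [474.0, -305.0], [469.0, -307.0], [464.0, -307.0], [455.0, -292.0], [448.0, -291.0], [441.0, -291.0], [436.0, -304.0], [434.0, -306.0], [432.0, -307.0], [427.0, -304.0], [425.0, -307.0], [418.0, -304.0], [415.0, -306.0], [410.0, -253.0], [411.0, -260.0], [411.0, -267.0], [411.0, -274.0], [411.0, -283.0], [411.0, -290.0], [411.0, -297.0], [411.0, -305.0]]
bar line [5.1107067e-01 8.5953867e-01 6.1266162e+02 3.1208929e+02] -55.297593551851655 351.4429277525908 191.1458161682856
[... 1803 characters left out ...]
698.0, 175.0, 60.0], [699.0, 140.0, 57.0], [691.0, 263.0, 76.0], [693.0, 251.0, 69.0], [693.0, 237.0, 68.0], [695.0, 225.0, 63.0], [695.0, 211.0, 64.0], [697.0, 199.0, 55.0], [691.0, 269.0, 69.0], [691.0, 254.0, 67.0], [692.0, 241.0, 64.0], [693.0, 227.0, 60.0], [694.0, 215.0, 56.0], [695.0, 140.0, 57.0], [691.0, 253.0, 59.0], [692.0, 231.0, 56.0], [690.0, 150.0, 55.0]]
[[-0.001, -0.966, -0.26, 65.853], [1.0, -0.001, -0.001, 0.032], [0.001, -0.26, 0.966, -131.838], [0.0, 0.0, 0.0, 1.0]] [[362.14468363116305, 0.0, 322.5374944900539], [0.0, 362.14468363116305, 241.839133413318], [0.0, 0.0, 1.0]]
topcam [ 375.84745838  -55.29759355 1321.35357819]
sidecam [125.15517737 946.11245749 887.77944124]
```

The matching mat is m1 (170x119) at (649,-49). Next I'll fit the station and beads, and write a planner for the jog units.

```bash
cat > pl.py <<'E'
from h import *
from scipy.spatial.transform import Rotation as Rn
def down(yaw):  # tool pointing down, tool y axis at yaw (deg)
    a=np.radians(yaw); y=np.array([np.cos(a),np.sin(a),0]); zz=np.array([0,0,-1.]); return np.stack([np.cross(y,zz),y,zz],1)
def inc(p0,R0,p1,R1):
    t=R0.T@(np.array(p1)-np.array(p0))/750; w=Rn.from_matrix(R0.T@R1).as_rotvec(degrees=True)/90
    return [np.round(t,4).tolist(),np.round(w,4).tolist()]
def state():
    s=env.sense(); return np.array(s['tool_pos']),np.array(s['ee_rot'])
def say(name,p0,R0,p1,R1,n=1):
    sl=Rn.from_matrix(R0.T@R1).as_rotvec()
    for k in range(1,n+1):
        f=k/n; print(name,inc(p0,R0,np.array(p0)+f*(np.array(p1)-p0),R0@Rn.from_rotvec(f*sl).as_matrix()))
E
cat > m3.py <<'E'
from m import *
print('----')
ok=(z<500)&(W[:,:,0]>500)
m=win(117,165,150,183)&(z>180)&ok; P=W[m]; l=cv2.fitLine(P[:,:2].astype(np.float32),cv2.DIST_L2,0,.01,.01).ravel(); yaw=np.degrees(np.arctan2(l[1],l[0]))-90
k=(z>170)&ok&(p.max(2)<60)&win(110,160,160,190); B=W[k]
print('bar',l,yaw,B.min(0),B.max(0),'all',P[:,1].min(),P[:,1].max())
a=np.radians(6.7); R=np.array([[np.cos(a),-np.sin(a)],[np.sin(a),np.cos(a)]])
q=W[win(155,135,250,220)&ok&(z>60)&(z<130)]; 
q2=q[:,:2]@R; print('in rotated frame x,y range',q2.min(0),q2.max(0))
c=(B.min(0)+B.max(0))/2; print('bar c',c, 'spout est',c[:2]-R@np.array([60,122]))
S=c[:2]-R@np.array([60,122])
L=(q[:,:2]-S)@R
for z0,z1 in [(80,90),(90,100),(100,110),(110,120)]:
    kk=(q[:,2]>z0)&(q[:,2]<z1); print(z0,np.round(np.percentile(L[kk],[1,99],axis=0)).tolist())
# cheeks: x<10, z 80-90
kk=(L[:,0]<25)&(abs(L[:,1])>45)&(q[:,2]<95); print('cheeks',np.round(np.c_[L[kk],q[kk,2]])[::3].tolist())
# beads
b=p[:,:,0].astype(int);g=p[:,:,1].astype(int);r=p[:,:,2].astype(int)
hsv=cv2.cvtColor(p,cv2.COLOR_BGR2HSV)
mm=win(350,175,447,228)&(hsv[:,:,1]>150)&((hsv[:,:,0]<12)|(hsv[:,:,0]>170))&(z<36)
n,lab,st,ce=cv2.connectedComponentsWithStats(mm.astype(np.uint8))
ax=np.radians(83.3); Rt=np.array([[np.cos(ax),-np.sin(ax)],[np.sin(ax),np.cos(ax)]])
for i in range(1,n):
    if st[i,4]>5: print('bead',np.round(ce[i]),st[i,4],np.round((W[lab==i].mean(0)[:2]-[587.6,-253.7])@Rt))
E
python3 m3.py 2>/dev/null | sed -n '/----/,$p'
python3 - <<'E'
from pl import *
p,R=state(); print(p)
say('A',p,R,[430,150,300],down(90))
say('B',[430,150,300],down(90),[449,-300,200],down(90))
E
```

```text
----
bar [ 1.16724074e-01 -9.93164361e-01  6.17862549e+02  3.20126495e+02] -173.29692 [607.964107   289.61875254 178.91630778] [627.29686841 350.23178809 194.6399903 ] all 288.8847491213739 351.4429277525908
in rotated frame x,y range [580.93942786  57.40615053] [727.56534862 211.71062538]
bar c [617.63048771 319.92527031 186.77814904] spout est [572.27407866 191.75820684]
80 [[-9.0, -66.0], [135.0, 84.0]]
90 [[-7.0, -66.0], [135.0, 85.0]]
100 [[6.0, -66.0], [123.0, 86.0]]
110 [[9.0, -64.0], [63.0, 87.0]]
cheeks [[25.0, -45.0, 87.0], [23.0, -53.0, 93.0], [24.0, -46.0, 76.0], [21.0, -55.0, 90.0], [19.0, -50.0, 88.0], [19.0, -56.0, 85.0], [18.0, -49.0, 84.0], [16.0, -56.0, 88.0], [14.0, -52.0, 90.0], [15.0, -57.0, 81.0], [24.0, 58.0, 89.0], [12.0, -51.0, 88.0], [13.0, -57.0, 82.0], [22.0, 60.0, 90.0], [22.0, 55.0, 84.0], [9.0, -51.0, 91.0], [11.0, -56.0, 79.0], [19.0, 59.0, 93.0], [20.0, 54.0, 87.0], [7.0, -51.0, 92.0], [8.0, -57.0, 84.0], [18.0, 59.0, 87.0], [19.0, 54.0, 79.0], [5.0, -53.0, 92.0], [7.0, -57.0, 72.0], [14.0, 56.0, 91.0], [19.0, 55.0, 64.0], [3.0, -52.0, 87.0], [5.0, -5
[... 925 characters left out ...]
.0, 67.0], [-2.0, 82.0, 82.0], [-1.0, 77.0, 74.0], [-2.0, 70.0, 74.0], [-5.0, 60.0, 90.0], [-5.0, 55.0, 82.0], [-3.0, 51.0, 69.0], [-3.0, 86.0, 76.0], [-2.0, 81.0, 70.0], [-3.0, 74.0, 69.0], [-7.0, 63.0, 89.0], [-7.0, 57.0, 85.0], [-4.0, 55.0, 65.0], [-10.0, 59.0, 88.0], [-8.0, 55.0, 75.0], [-9.0, 59.0, 68.0]]
bead [363. 187.] 41 [ 89. -26.]
bead [373. 189.] 39 [ 64. -23.]
bead [385. 190.] 41 [ 36. -25.]
bead [395. 192.] 41 [ 12. -22.]
bead [372. 199.] 43 [64.  0.]
bead [371. 212.] 44 [63. 31.]
bead [381. 213.] 39 [39. 32.]
bead [393. 214.] 42 [11. 30.]
[127.41633811 535.01454905 242.31038867]
A [[-0.5114, -0.4059, -0.0769], [-0.0, -0.0, -0.1488]]
B [[-0.0253, -0.6, 0.1333], [0.0, 0.0, 0.0]]
```

>>> jog_arm:
  increments:
    - [[-0.5114, -0.4059, -0.0769], [0, 0, -0.1488]]
    - [[-0.5114, -0.4059, -0.0769], [0, 0, -0.1488]]
    - [[-0.5114, -0.4059, -0.0769], [0, 0, -0.1488]]
    - [[-0.5114, -0.4059, -0.0769], [0, 0, -0.1488]]
    - [[-0.5114, -0.4059, -0.0769], [0, 0, -0.1488]]
    - [[-0.5114, -0.4059, -0.0769], [0, 0, -0.1488]]
    - [[-0.5114, -0.4059, -0.0769], [0, 0, -0.1488]]
    - [[-0.5114, -0.4059, -0.0769], [0, 0, -0.1488]]
    - [[-0.5114, -0.4059, -0.0769], [0, 0, -0.1488]]
    - [[-0.5114, -0.4059, -0.0769], [0, 0, -0.1488]]
  grip: 0
  grip_force: 80

```text
time_s: 1.95
tool_pos: [429.6, 150.2, 299.9]
ee_rot: [[-1.0, 0.0, -0.0], [0.0, 1.0, 0.0], [0.0, 0.0, -1.0]]
contact_force: [0.0, 0.6, -0.5]
gripper_width: 0.997
gripper_force: 0.0
```

>>> jog_arm:
  increments:
    - [[-0.0253, -0.6, 0.1333], [0, 0, 0]]
    - [[-0.0253, -0.6, 0.1333], [0, 0, 0]]
    - [[-0.0253, -0.6, 0.1333], [0, 0, 0]]
    - [[-0.0253, -0.6, 0.1333], [0, 0, 0]]
    - [[-0.0253, -0.6, 0.1333], [0, 0, 0]]
    - [[-0.0253, -0.6, 0.1333], [0, 0, 0]]
    - [[-0.0253, -0.6, 0.1333], [0, 0, 0]]
    - [[-0.0253, -0.6, 0.1333], [0, 0, 0]]
    - [[-0.0253, -0.6, 0.1333], [0, 0, 0]]
    - [[-0.0253, -0.6, 0.1333], [0, 0, 0]]

```text
time_s: 3.2
tool_pos: [449.4, -298.0, 200.5]
ee_rot: [[-1.0, -0.002, 0.0], [-0.002, 1.0, 0.0], [-0.0, 0.0, -1.0]]
contact_force: [-0.5, 0.1, 0.8]
gripper_width: 1.002
gripper_force: 0.0
```

```bash
cat > sc.py <<'E'
from pl import *
s,p,d=cam('wrist'); save('w1.png',p); W=world('wrist',d,s); z=W[:,:,2]; ok=d>0
near=ok&(abs(W[:,:,0]-449)<90)&(abs(W[:,:,1]+280)<90)
for n,a,b in [('handle',105,118),('walls',26,36)]:
    m=near&(z>a)&(z<b); r=cv2.minAreaRect(W[m][:,:2].astype(np.float32)); print(n,m.sum(),np.round(r[0],1),np.round(r[1],1),round(r[2],1),np.round(W[m].min(0)),np.round(W[m].max(0)))
print(s['tool_pos'])
E
python3 sc.py
```

```text
handle 842 [ 446.6 -300.8] [17.4 20. ] 89.6 [ 437. -310.  105.] [ 457. -292.  112.]
walls 1217 [ 472.7 -298.7] [109.6 130.4] 88.8 [ 408. -355.   26.] [ 539. -245.   36.]
[ 449.37492365 -298.03616454  200.52429191]
```

View pics/w1.png

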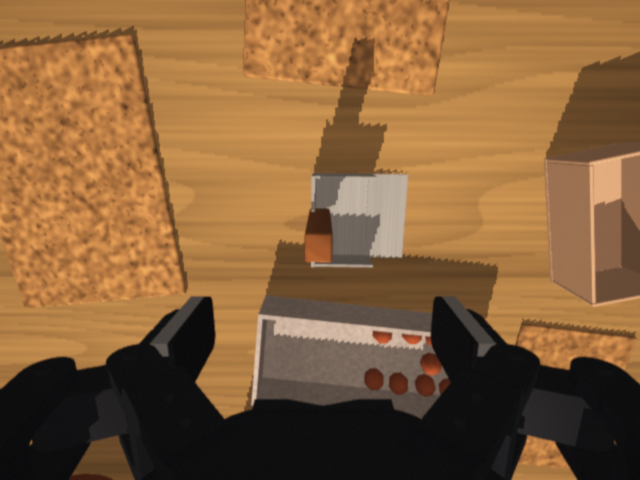

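The wrist view shows the handle top at (318,235), between the fingers' line, and the tray and beads below. The handle measures (447.5,-300.5). I'll descend and grip.

>>> jog_arm:
  increments:
    - [[0.0013, -0.0007, 0.05], [0, 0, 0]]
    - [[0.0013, -0.0007, 0.09], [0, 0, 0]]
    - [[0.0013, -0.0007, 0.12], [0, 0, 0]]
    - [[0.0013, -0.0007, 0.1467], [0, 0, 0]]
    - [[0.0013, -0.0007, 0.1467], [0, 0, 0]]
    - [[0.0013, -0.0007, 0.1467], [0, 0, 0]]
    - [[0.0013, -0.0007, 0.1467], [0, 0, 0]]
    - [[0.0013, -0.0007, 0.1467], [0, 0, 0]]
    - [[0.0013, -0.0007, 0.1467], [0, 0, 0]]
    - [[0.0013, -0.0007, 0.1467], [0, 0, 0]]

```text
time_s: 4.5
tool_pos: [448.0, -300.5, 90.1]
ee_rot: [[-1.0, 0.0, 0.0], [0.0, 1.0, -0.0], [-0.0, -0.0, -1.0]]
contact_force: [1.6, -0.1, -0.1]
gripper_width: 0.999
gripper_force: 0.0
```

>>> jog_arm:
  increments:
    - [[0, 0, 0], [0, 0, 0]]
    - [[0, 0, 0], [0, 0, 0]]
    - [[0, 0, 0], [0, 0, 0]]
    - [[0, 0, 0], [0, 0, 0]]
    - [[0, 0, 0], [0, 0, 0]]
    - [[0, 0, 0], [0, 0, 0]]
    - [[0, 0, 0], [0, 0, 0]]
    - [[0, 0, 0], [0, 0, 0]]
    - [[0, 0, 0], [0, 0, 0]]
    - [[0, 0, 0], [0, 0, 0]]
  grip: 1
  grip_force: 80

```text
time_s: 5.75
tool_pos: [448.0, -300.5, 90.1]
ee_rot: [[-1.0, 0.0, 0.0], [0.0, 1.0, -0.0], [-0.0, -0.0, -1.0]]
contact_force: [-0.4, -0.8, 2.5]
gripper_width: 0.197
gripper_force: 78.1
```

Run:
```python
from pl import *
a=[448,-300.5,90];b=[448,-300.5,160];c=[577.1,-343.1,160];e=[577.1,-343.1,98]
say('lift',a,down(90),b,down(90)); say('over',b,down(90),c,down(83.3)); say('down',c,down(83.3),e,down(83.3))
```

```text
lift [[0.0, 0.0, -0.0933], [0.0, 0.0, 0.0]]
over [[-0.1721, -0.0568, 0.0], [0.0, 0.0, 0.0744]]
down [[0.0, 0.0, 0.0827], [0.0, 0.0, 0.0]]
```

>>> jog_arm:
  increments:
    - [[0, 0, -0.05], [0, 0, 0]]
    - [[0, 0, -0.0933], [0, 0, 0]]
    - [[0, 0, -0.0933], [0, 0, 0]]
    - [[-0.06, -0.02, -0.0933], [0, 0, 0.025]]
    - [[-0.12, -0.04, -0.0933], [0, 0, 0.05]]
    - [[-0.1721, -0.0568, -0.0933], [0, 0, 0.0744]]
    - [[-0.1721, -0.0568, -0.0933], [0, 0, 0.0744]]
    - [[-0.1721, -0.0568, -0.0933], [0, 0, 0.0744]]
    - [[-0.1721, -0.0568, -0.0933], [0, 0, 0.0744]]
    - [[-0.1721, -0.0568, -0.0933], [0, 0, 0.0744]]

```text
time_s: 7.0
tool_pos: [576.5, -343.1, 160.2]
ee_rot: [[-0.993, 0.117, -0.0], [0.117, 0.993, -0.0], [0.0, -0.0, -1.0]]
contact_force: [0.1, 0.1, -0.8]
gripper_width: 0.202
gripper_force: 78.5
```

Run:
```python
from pl import *
s,p,d=cam('side'); W=world('side',d); save('s1.png',p,4,(280,200,410,300))
s,p,d=cam('wrist'); W=world('wrist',d,s); save('w2.png',p)
m=(d>0)&(W[:,:,2]>36)&(W[:,:,2]<47)&(abs(W[:,:,0]-588)<75)&(abs(W[:,:,1]+254)<125)
r=cv2.minAreaRect(W[m][:,:2].astype(np.float32)); print('tray',m.sum(),r); v,u=np.where(m); print(u.min(),u.max(),v.min(),v.max())
m=(d>0)&(W[:,:,2]>85)&(W[:,:,2]<100)&(abs(W[:,:,0]-588)<75)&(abs(W[:,:,1]+254)<125)
print('scoop walls',m.sum(),cv2.minAreaRect(W[m][:,:2].astype(np.float32)) if m.sum() else 0)
```

```text
tray 5223 ((586.5046997070312, -253.506591796875), (214.9743194580078, 95.80318450927734), 83.41964721679688)
298 612 170 300
scoop walls 638 ((577.3096313476562, -324.40106201171875), (55.79030227661133, 77.03667449951172), 82.99754333496094)
```

View pics/w2.png

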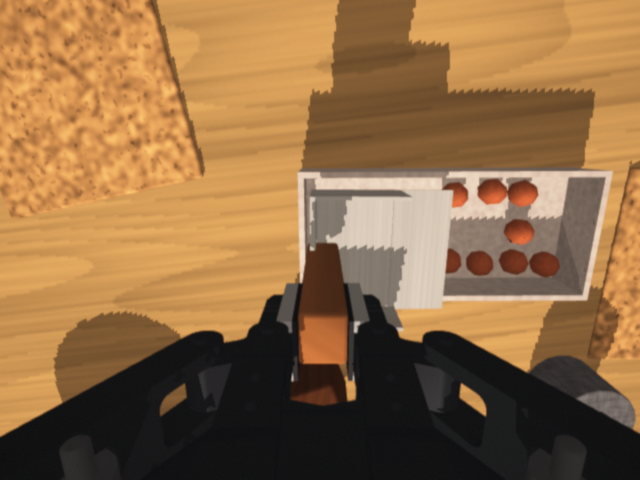

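The wrist view shows the scoop over the tray's free end with the beads ahead of its lip. By measurement it is centred within 1 mm laterally. I'll lower it to the floor.

>>> jog_arm:
  increments:
    - [[-0.001, 0, 0.04], [0, 0, 0]]
    - [[-0.001, 0, 0.06], [0, 0, 0]]
    - [[-0.001, 0, 0.075], [0, 0, 0]]
    - [[-0.001, 0, 0.0827], [0, 0, 0]]
    - [[-0.001, 0, 0.085], [0, 0, 0]]
    - [[-0.001, 0, 0.087], [0, 0, 0]]
    - [[-0.001, 0, 0.0875], [0, 0, 0]]
    - [[-0.001, 0, 0.088], [0, 0, 0]]
    - [[-0.001, 0, 0.088], [0, 0, 0]]
    - [[-0.001, 0, 0.088], [0, 0, 0]]

```text
time_s: 8.35
tool_pos: [577.9, -343.3, 94.2]
ee_rot: [[-0.993, 0.117, 0.0], [0.117, 0.993, -0.0], [-0.0, -0.0, -1.0]]
contact_force: [0.2, 0.4, 0.0]
gripper_width: 0.197
gripper_force: 78.5
```

>>> jog_arm:
  increments:
    - [[0, 0, 0.0004], [0, 0, 0]]
    - [[0, 0, 0.0008], [0, 0, 0]]
    - [[0, 0, 0.0012], [0, 0, 0]]
    - [[0, 0, 0.0016], [0, 0, 0]]
    - [[0, 0, 0.002], [0, 0, 0]]
    - [[0, 0, 0.002], [0, 0, 0]]
    - [[0, 0, 0.002], [0, 0, 0]]
    - [[0, 0, 0.002], [0, 0, 0]]
    - [[0, 0, 0.002], [0, 0, 0]]
    - [[0, 0, 0.002], [0, 0, 0]]

```text
time_s: 9.6
tool_pos: [577.9, -343.4, 94.1]
ee_rot: [[-0.993, 0.117, 0.001], [0.117, 0.993, -0.001], [-0.001, -0.001, -1.0]]
contact_force: [-2.5, 1.1, 10.5]
gripper_width: 0.195
gripper_force: 80.1
```

>>> jog_arm:
  increments:
    - [[0, 0.0075, -0.0006], [0, 0, 0]]
    - [[0, 0.015, -0.0006], [0, 0, 0]]
    - [[0, 0.0225, -0.0006], [0, 0, 0]]
    - [[0, 0.03, -0.0006], [0, 0, 0]]
    - [[0, 0.0375, -0.0006], [0, 0, 0]]
    - [[0, 0.045, -0.0006], [0, 0, 0]]
    - [[0, 0.0525, -0.0006], [0, 0, 0]]
    - [[0, 0.06, -0.0006], [0, 0, 0]]
    - [[0, 0.0675, -0.0006], [0, 0, 0]]
    - [[0, 0.075, -0.0006], [0, 0, 0]]

```text
time_s: 10.85
tool_pos: [584.9, -288.4, 94.2]
ee_rot: [[-0.993, 0.117, 0.002], [0.117, 0.993, -0.003], [-0.003, -0.003, -1.0]]
contact_force: [-0.1, -3.8, 7.2]
gripper_width: 0.197
gripper_force: 79.5
```

Run:
```python
from pl import *
s,p,d=cam('wrist'); save('w3.png',p)
```

```text
(no output)
```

View pics/w3.png

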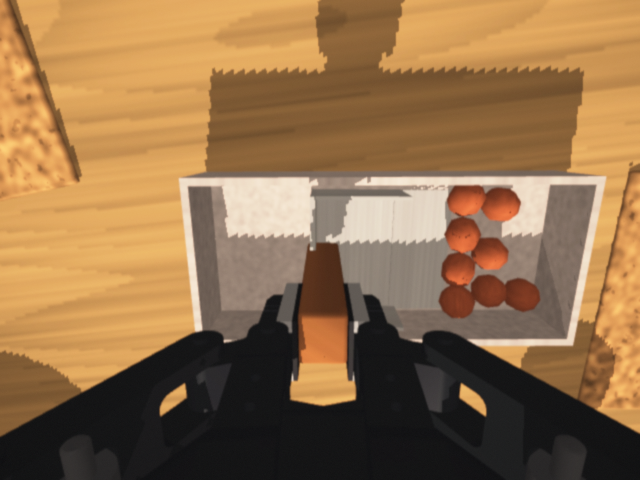

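The beads are being pushed ahead of the lip, at (460-520, 200-300). I'll push on to the end wall.

>>> jog_arm:
  increments:
    - [[0, 0.006, 0], [0, 0, 0]]
    - [[0, 0.012, 0], [0, 0, 0]]
    - [[0, 0.018, 0], [0, 0, 0]]
    - [[0, 0.024, 0], [0, 0, 0]]
    - [[0, 0.03, 0], [0, 0, 0]]
    - [[0, 0.036, 0], [0, 0, 0]]
    - [[0, 0.042, 0], [0, 0, 0]]
    - [[0, 0.048, 0], [0, 0, 0]]
    - [[0, 0.054, 0], [0, 0, 0]]
    - [[0, 0.06, 0], [0, 0, 0]]

```text
time_s: 12.15
tool_pos: [590.2, -243.9, 94.2]
ee_rot: [[-0.993, 0.117, 0.003], [0.117, 0.993, -0.003], [-0.003, -0.003, -1.0]]
contact_force: [0.3, -5.4, 6.5]
gripper_width: 0.197
gripper_force: 79.5
```

>>> jog_arm:
  increments:
    - [[0, 0.002, 0], [0, 0, 0]]
    - [[0, 0.004, 0], [0, 0, 0]]
    - [[0, 0.006, 0], [0, 0, 0]]
    - [[0, 0.008, 0], [0, 0, 0]]
    - [[0, 0.01, 0], [0, 0, 0]]
    - [[0, 0.01, 0], [0, 0, 0]]
    - [[0, 0.01, 0], [0, 0, 0]]
    - [[0, 0.01, 0], [0, 0, 0]]
    - [[0, 0.01, 0], [0, 0, 0]]
    - [[0, 0.01, 0], [0, 0, 0]]

```text
time_s: 13.4
tool_pos: [591.1, -236.4, 94.2]
ee_rot: [[-0.993, 0.117, 0.003], [0.117, 0.993, -0.003], [-0.003, -0.002, -1.0]]
contact_force: [-0.2, -2.7, 6.7]
gripper_width: 0.193
gripper_force: 79.5
```

Run:
```python
from pl import *
s,p,d=cam('wrist'); save('w4.png',p)
```

```text
(no output)
```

View pics/w4.png

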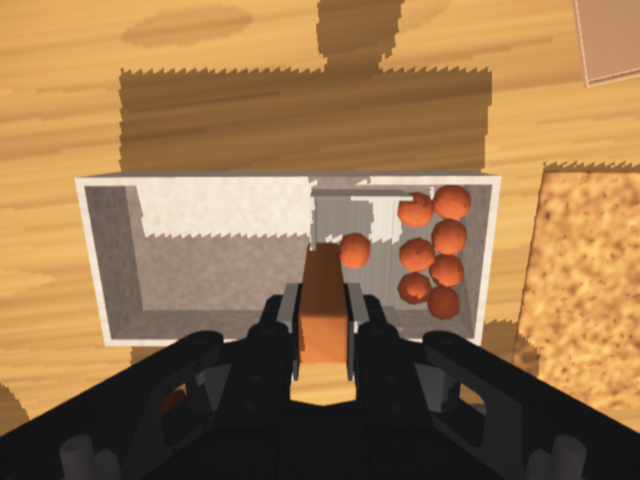

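Four or more beads sit on the scoop and the rest are against the wall. I'll push 6 mm more, then tilt the nose up about the back edge.

>>> jog_arm:
  increments:
    - [[0, 0.002, 0], [0, 0, 0]]
    - [[0, 0.004, 0], [0, 0, 0]]
    - [[0, 0.006, 0], [0, 0, 0]]
    - [[0, 0.008, 0], [0, 0, 0]]
    - [[0, 0.008, 0], [0, 0, 0]]
    - [[0, 0.008, 0], [0, 0, 0]]
    - [[0, 0.008, 0], [0, 0, 0]]
    - [[0, 0.008, 0], [0, 0, 0]]
    - [[0, 0.008, 0], [0, 0, 0]]
    - [[0, 0.008, 0], [0, 0, 0]]

```text
time_s: 14.7
tool_pos: [591.8, -230.3, 94.2]
ee_rot: [[-0.993, 0.117, 0.003], [0.117, 0.993, -0.003], [-0.003, -0.002, -1.0]]
contact_force: [0.8, -2.8, 6.1]
gripper_width: 0.198
gripper_force: 79.5
```

>>> jog_arm:
  increments:
    - [[0, -0.0034, -0.0005], [-0.0208, 0, 0]]
    - [[0, -0.0069, -0.001], [-0.0417, 0, 0]]
    - [[0, -0.0103, -0.0015], [-0.0625, 0, 0]]
    - [[0, -0.0138, -0.002], [-0.0833, 0, 0]]
    - [[0, -0.0172, -0.0025], [-0.1042, 0, 0]]
    - [[0, -0.0206, -0.003], [-0.125, 0, 0]]
    - [[0, -0.024, -0.0035], [-0.1458, 0, 0]]
    - [[0, -0.0275, -0.004], [-0.1667, 0, 0]]
    - [[0, -0.0275, -0.004], [-0.1667, 0, 0]]
    - [[0, -0.0275, -0.004], [-0.1667, 0, 0]]

```text
time_s: 15.95
tool_pos: [588.6, -249.8, 95.9]
ee_rot: [[-0.993, 0.113, 0.03], [0.116, 0.959, 0.257], [0.0, 0.258, -0.966]]
contact_force: [-1.3, -5.6, -2.9]
gripper_width: 0.193
gripper_force: 78.5
```

Run:
```python
from pl import *
s,p,d=cam('wrist'); save('w5.png',p); print(s['ee_rot'])
```

```text
[[-9.93191212e-01  1.12634240e-01  2.97446448e-02]
 [ 1.16494973e-01  9.59454829e-01  2.56661942e-01]
 [ 3.70279571e-04  2.58379486e-01 -9.66043428e-01]]
```

View pics/w5.png

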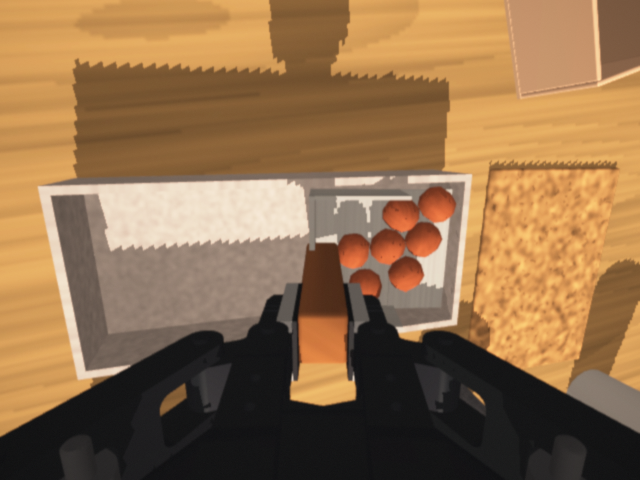

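Seven beads are visible on the scoop; the eighth may be hidden behind the fingers. I'll tilt further and lift.

```bash
cat >> pl.py <<'E'
def tcp_lip(lip,yaw,nose_up):
    """tool pose that puts scoop lip (46,0,0.5) at world pt, scoop x at yaw, tilted nose up deg; TCP at scoop (-33,0,90)"""
    a=np.radians(yaw); x=np.array([np.cos(a),np.sin(a),0]); y=np.array([-np.sin(a),np.cos(a),0]); Z=np.array([0,0,1.])
    S=Rn.from_rotvec(-np.radians(nose_up)*y).as_matrix()@np.stack([x,y,Z],1)
    R=np.stack([S[:,1],S[:,0],-S[:,2]],1)  # tool x = scoop y, tool y = scoop x, tool z = -scoop z
    return np.array(lip)+S@np.array([-79,0,89.5]), R
TR=np.array([586.5,-253.5]); TX=np.array([.1167,.9932])
E
python3 - <<'E'
from pl import *
p,R=state(); print(p)
S=np.stack([R[:,1],R[:,0],-R[:,2]],1); lip=p+S@np.array([79,0,-89.5]); bk=p+S@np.array([-9,0,-90]); print('lip',lip,(lip[:2]-TR)@TX,'back',bk)
P1,R1=tcp_lip([*(TR+98*TX),50],83.3,27); say('tilt',p,R,P1,R1,10); print(P1)
P2=P1+[0,0,110]; say('up',P1,R1,P2,R1,1)
E
```

```text
[ 588.62822163 -249.79889125   95.96136302]
lip [ 600.16748552 -151.05181052   29.87725421] 103.3465373490041 back [ 590.29387235 -235.36651061    6.6868874 ]
tilt [[0.0002, -0.0023, -0.0003], [-0.0134, -0.0, 0.0]]
tilt [[0.0004, -0.0045, -0.0006], [-0.0268, -0.0001, 0.0]]
tilt [[0.0007, -0.0068, -0.0009], [-0.0402, -0.0001, 0.0001]]
tilt [[0.0009, -0.009, -0.0013], [-0.0535, -0.0001, 0.0001]]
tilt [[0.0011, -0.0113, -0.0016], [-0.0669, -0.0001, 0.0001]]
tilt [[0.0013, -0.0135, -0.0019], [-0.0803, -0.0002, 0.0001]]
tilt [[0.0016, -0.0158, -0.0022], [-0.0937, -0.0002, 0.0001]]
tilt [[0.0018, -0.018, -0.0025], [-0.1071, -0.0002, 0.0002]]
tilt [[0.002, -0.0203, -0.0028], [-0.1205, -0.0002, 0.0002]]
tilt [[0.0022, -0.0225, -0.0031], [-0.1338, -0.0003, 0.0002]]
[ 584.98362049 -266.42985928   93.87983444]
up [[-0.0, 0.0666, -0.1307], [0.0, 0.0, 0.0]]
```

>>> jog_arm:
  increments:
    - [[0, -0.0023, -0.0003], [-0.0134, 0, 0]]
    - [[0, -0.0045, -0.0006], [-0.0268, 0, 0]]
    - [[0, -0.0068, -0.0009], [-0.0402, 0, 0]]
    - [[0, -0.009, -0.0013], [-0.0535, 0, 0]]
    - [[0, -0.0113, -0.0016], [-0.0669, 0, 0]]
    - [[0, -0.0135, -0.0019], [-0.0803, 0, 0]]
    - [[0, -0.0158, -0.0022], [-0.0937, 0, 0]]
    - [[0, -0.018, -0.0025], [-0.1071, 0, 0]]
    - [[0, -0.0203, -0.0028], [-0.1205, 0, 0]]
    - [[0, -0.0225, -0.0031], [-0.1338, 0, 0]]

```text
time_s: 17.25
tool_pos: [586.8, -266.6, 93.8]
ee_rot: [[-0.993, 0.104, 0.053], [0.117, 0.884, 0.453], [0.0, 0.456, -0.89]]
contact_force: [0.0, 0.7, -1.9]
gripper_width: 0.194
gripper_force: 78.7
```

>>> jog_arm:
  increments:
    - [[0, 0.003, -0.006], [0, 0, 0]]
    - [[0, 0.008, -0.016], [0, 0, 0]]
    - [[0, 0.015, -0.03], [0, 0, 0]]
    - [[0, 0.022, -0.044], [0, 0, 0]]
    - [[0, 0.03, -0.06], [0, 0, 0]]
    - [[0, 0.038, -0.076], [0, 0, 0]]
    - [[0, 0.046, -0.092], [0, 0, 0]]
    - [[0, 0.054, -0.108], [0, 0, 0]]
    - [[0, 0.061, -0.122], [0, 0, 0]]
    - [[0, 0.065, -0.13], [0, 0, 0]]

```text
time_s: 18.5
tool_pos: [586.8, -267.5, 203.6]
ee_rot: [[-0.993, 0.104, 0.053], [0.117, 0.885, 0.451], [-0.001, 0.454, -0.891]]
contact_force: [-0.0, 0.5, -2.2]
gripper_width: 0.194
gripper_force: 78.7
```

Run:
```python
from pl import *
s,p,d=cam('wrist'); s2,q,_=cam('top'); 
a=p[120:400,220:560]; b=cv2.resize(q[160:260,340:460],None,fx=2.8,fy=2.8,interpolation=cv2.INTER_CUBIC)
save('w6.png',np.hstack([a,b[:280]])); print(s['tool_pos'],s['ee_rot'][1])
```

```text
[ 586.75404572 -267.49184039  203.62030329] [0.11668868 0.88477615 0.45117061]
```

View pics/w6.png

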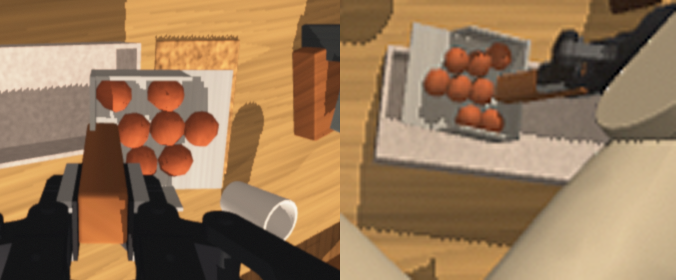

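The top crop (right) shows all 8 beads in the lifted scoop. I'll carry it to the station.

```bash
cat >> pl.py <<'E'
SP=np.array([572.3,191.8]); SX=np.array([.9932,.1167]); SY=np.array([-.1167,.9932])
def st(x,y,z): return [*(SP+x*SX+y*SY),z]
E
python3 - <<'E'
from pl import *
p,R=state()
P1,R1=tcp_lip(st(80,-50,170),96.7,24); print(P1)
say('go',p,R,P1,R1,20)
E
```

```text
[670.25829436  43.6444625  219.63012366]
go [[-0.0031, 0.0194, 0.0087], [0.0017, 0.0032, -0.0067]]
go [[-0.0062, 0.0388, 0.0174], [0.0033, 0.0065, -0.0134]]
go [[-0.0093, 0.0583, 0.0261], [0.005, 0.0097, -0.0201]]
go [[-0.0124, 0.0777, 0.0348], [0.0066, 0.0129, -0.0268]]
go [[-0.0155, 0.0971, 0.0435], [0.0083, 0.0162, -0.0335]]
go [[-0.0186, 0.1165, 0.0522], [0.0099, 0.0194, -0.0402]]
go [[-0.0217, 0.1359, 0.0609], [0.0116, 0.0226, -0.0469]]
go [[-0.0248, 0.1554, 0.0696], [0.0133, 0.0259, -0.0536]]
go [[-0.028, 0.1748, 0.0783], [0.0149, 0.0291, -0.0604]]
go [[-0.0311, 0.1942, 0.087], [0.0166, 0.0323, -0.0671]]
go [[-0.0342, 0.2136, 0.0956], [0.0182, 0.0356, -0.0738]]
go [[-0.0373, 0.2331, 0.1043], [0.0199, 0.0388, -0.0805]]
go [[-0.0404, 0.2525, 0.113], [0.0216, 0.042, -0.0872]]
go [[-0.0435, 0.2719, 0.1217], [0.0232, 0.0453, -0.0939]]
go [[-0.0466, 0.2913, 0.1304], [0.0249, 0.0485, -0.1006]]
go [[-0.0497, 0.3107, 0.1391], [0.0265, 0.0517, -0.1073]]
go [[-0.0528, 0.3302, 0.1478], [0.0282, 0.055, -0.114]]
go [[-0.0559, 0.3496, 0.1565], [0.0298, 0.0582, -0.1207]]
go [[-0.059, 0.369, 0.1652], [0.0315, 0.0614, -0.1274]]
go [[-0.0621, 0.3884, 0.1739], [0.0332, 0.0647, -0.1341]]
```

>>> jog_arm:
  increments:
    - [[-0.001, 0.006, 0.0027], [0.0005, 0.001, -0.0021]]
    - [[-0.003, 0.018, 0.008], [0.0015, 0.003, -0.006]]
    - [[-0.0057, 0.036, 0.016], [0.003, 0.006, -0.0124]]
    - [[-0.009, 0.0565, 0.0253], [0.0048, 0.0094, -0.0195]]
    - [[-0.0124, 0.0777, 0.0348], [0.0066, 0.0129, -0.0268]]
    - [[-0.0165, 0.103, 0.046], [0.0088, 0.0172, -0.0356]]
    - [[-0.0205, 0.1285, 0.0575], [0.011, 0.0214, -0.0444]]
    - [[-0.0248, 0.1554, 0.0696], [0.0133, 0.0259, -0.0536]]
    - [[-0.028, 0.1748, 0.0783], [0.0149, 0.0291, -0.0604]]
    - [[-0.0311, 0.1942, 0.087], [0.0166, 0.0323, -0.0671]]

```text
time_s: 19.85
tool_pos: [628.7, -110.8, 211.0]
ee_rot: [[-1.0, -0.001, 0.001], [-0.001, 0.902, 0.431], [-0.001, 0.431, -0.902]]
contact_force: [0.1, -0.4, -2.0]
gripper_width: 0.199
gripper_force: 78.6
```

Run:
```python
from pl import *
p,R=state()
P1,R1=tcp_lip(st(80,-50,170),96.7,24)
say('go',p,R,P1,R1,10)
P2,R2=tcp_lip(st(80,-25,150),96.7,5); print(P2)
say('lvl',P1,R1,P2,R2,8)
```

```text
go [[-0.0056, 0.0191, 0.0078], [0.0017, 0.0032, -0.0067]]
go [[-0.0111, 0.0381, 0.0157], [0.0034, 0.0063, -0.0134]]
go [[-0.0167, 0.0572, 0.0235], [0.0051, 0.0095, -0.02]]
go [[-0.0222, 0.0763, 0.0313], [0.0068, 0.0127, -0.0267]]
go [[-0.0278, 0.0954, 0.0392], [0.0085, 0.0158, -0.0334]]
go [[-0.0333, 0.1144, 0.047], [0.0102, 0.019, -0.0401]]
go [[-0.0389, 0.1335, 0.0548], [0.0119, 0.0221, -0.0468]]
go [[-0.0444, 0.1526, 0.0627], [0.0136, 0.0253, -0.0534]]
go [[-0.05, 0.1717, 0.0705], [0.0153, 0.0285, -0.0601]]
go [[-0.0556, 0.1907, 0.0783], [0.0169, 0.0316, -0.0668]]
[664.76549777  90.39691746 232.2741218 ]
lvl [[0.0, 0.008, 0.0013], [0.0264, 0.0, 0.0]]
lvl [[0.0, 0.016, 0.0025], [0.0528, 0.0, -0.0]]
lvl [[0.0, 0.0241, 0.0038], [0.0792, 0.0, 0.0]]
lvl [[0.0, 0.0321, 0.0051], [0.1056, 0.0, 0.0]]
lvl [[0.0, 0.0401, 0.0063], [0.1319, 0.0, 0.0]]
lvl [[0.0, 0.0481, 0.0076], [0.1583, 0.0, 0.0]]
lvl [[0.0, 0.0562, 0.0089], [0.1847, 0.0, 0.0]]
lvl [[0.0, 0.0642, 0.0101], [0.2111, 0.0, -0.0]]
```

>>> jog_arm:
  increments:
    - [[-0.0028, 0.0095, 0.0039], [0.0008, 0.0016, -0.0033]]
    - [[-0.0083, 0.0286, 0.0117], [0.0025, 0.0048, -0.01]]
    - [[-0.0145, 0.0495, 0.0204], [0.0044, 0.0083, -0.0174]]
    - [[-0.0206, 0.0705, 0.029], [0.0063, 0.0117, -0.0247]]
    - [[-0.0267, 0.0915, 0.0376], [0.0082, 0.0152, -0.032]]
    - [[-0.0328, 0.1125, 0.0462], [0.01, 0.0187, -0.0394]]
    - [[-0.0389, 0.1335, 0.0548], [0.0119, 0.0221, -0.0468]]
    - [[-0.0444, 0.1526, 0.0627], [0.0136, 0.0253, -0.0534]]
    - [[-0.05, 0.1717, 0.0705], [0.0153, 0.0285, -0.0601]]
    - [[-0.0556, 0.1907, 0.0783], [0.0169, 0.0316, -0.0668]]

```text
time_s: 21.1
tool_pos: [670.4, 43.5, 219.7]
ee_rot: [[-0.993, -0.106, -0.047], [-0.117, 0.907, 0.404], [-0.0, 0.407, -0.913]]
contact_force: [-0.4, -0.2, -2.1]
gripper_width: 0.198
gripper_force: 78.6
```

>>> jog_arm:
  increments:
    - [[0, 0.005, 0.001], [0.0164, 0, 0]]
    - [[0, 0.012, 0.002], [0.0395, 0, 0]]
    - [[0, 0.02, 0.0032], [0.066, 0, 0]]
    - [[0, 0.028, 0.0044], [0.092, 0, 0]]
    - [[0, 0.036, 0.0057], [0.1185, 0, 0]]
    - [[0, 0.0441, 0.007], [0.145, 0, 0]]
    - [[0, 0.0521, 0.0082], [0.1715, 0, 0]]
    - [[0, 0.0582, 0.0092], [0.1914, 0, 0]]
    - [[0, 0.0622, 0.0098], [0.2045, 0, 0]]
    - [[0, 0.0642, 0.0101], [0.2111, 0, 0]]

```text
time_s: 22.35
tool_pos: [664.6, 89.5, 232.4]
ee_rot: [[-0.993, -0.116, -0.01], [-0.116, 0.99, 0.086], [-0.0, 0.087, -0.996]]
contact_force: [-0.2, -0.0, -2.3]
gripper_width: 0.199
gripper_force: 78.6
```

Run:
```python
from pl import *
p,R=state(); s=env.sense(); print(p,np.round(s['qpos'],1))
P2,R2=tcp_lip(st(80,-35,125),96.7,-25); print(P2)
say('p1',p,R,P2,R2,10)
P3,R3=tcp_lip(st(80,-35,102),96.7,-60); print(P3)
say('p2',P2,R2,P3,R3,10)
s,q,_=cam('side'); save('s2.png',q,2,(180,180,480,480))
```

```text
[664.6425203   89.46155492 232.35891846] [  -4.3   34.8   53.6    4.9   92.5 -100.7]
[659.78093523 132.8306736  239.50138962]
p1 [[-0.0, 0.0059, -0.0004], [0.0333, -0.0, -0.0]]
p1 [[-0.0001, 0.0118, -0.0009], [0.0666, -0.0, -0.0001]]
p1 [[-0.0001, 0.0176, -0.0013], [0.0999, -0.0, -0.0001]]
p1 [[-0.0001, 0.0235, -0.0018], [0.1332, -0.0, -0.0002]]
p1 [[-0.0001, 0.0294, -0.0022], [0.1665, -0.0, -0.0002]]
p1 [[-0.0002, 0.0353, -0.0027], [0.1998, -0.0, -0.0003]]
p1 [[-0.0002, 0.0412, -0.0031], [0.2331, -0.0, -0.0003]]
p1 [[-0.0002, 0.047, -0.0036], [0.2664, -0.0, -0.0004]]
p1 [[-0.0002, 0.0529, -0.004], [0.2997, -0.0, -0.0004]]
p1 [[-0.0003, 0.0588, -0.0044], [0.3331, -0.0, -0.0005]]
[651.40593003 204.12369499 215.1660069 ]
p2 [[0.0, 0.01, -0.0011], [0.0389, -0.0, -0.0]]
p2 [[0.0, 0.0201, -0.0022], [0.0778, 0.0, -0.0]]
p2 [[0.0, 0.0301, -0.0033], [0.1167, -0.0, -0.0]]
p2 [[0.0, 0.0402, -0.0044], [0.1556, 0.0, -0.0]]
p2 [[-0.0, 0.0502, -0.0055], [0.1944, 0.0, 0.0]]
p2 [[-0.0, 0.0603, -0.0066], [0.2333, 0.0, -0.0]]
p2 [[0.0, 0.0703, -0.0077], [0.2722, 0.0, -0.0]]
p2 [[0.0, 0.0804, -0.0088], [0.3111, 0.0, -0.0]]
p2 [[0.0, 0.0904, -0.0099], [0.35, 0.0, -0.0]]
p2 [[0.0, 0.1005, -0.011], [0.3889, 0.0, -0.0]]
```

View pics/s2.png

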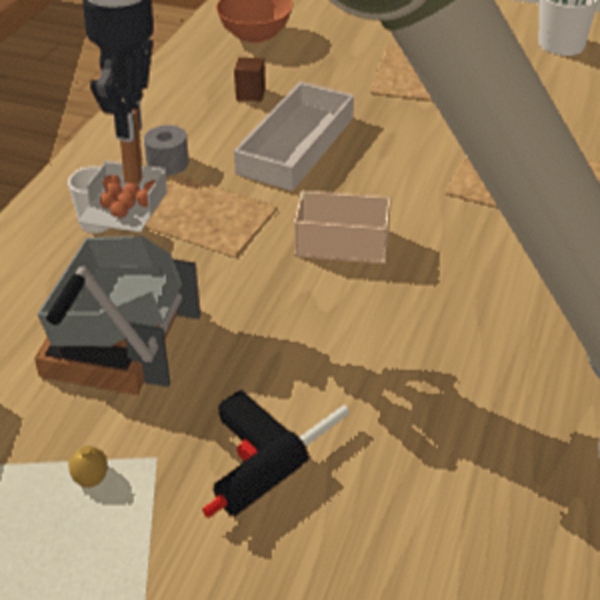

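The scoop is at the pan's right edge holding the beads, and the tray is empty. I'll pour now.

>>> jog_arm:
  increments:
    - [[0, 0.0059, -0.0004], [0.0333, 0, 0]]
    - [[0, 0.0118, -0.0009], [0.0666, 0, 0]]
    - [[0, 0.0176, -0.0013], [0.1, 0, 0]]
    - [[0, 0.0235, -0.0018], [0.1332, 0, 0]]
    - [[0, 0.0294, -0.0022], [0.1665, 0, 0]]
    - [[0, 0.0353, -0.0027], [0.2, 0, 0]]
    - [[0, 0.0412, -0.0031], [0.2331, 0, 0]]
    - [[0, 0.047, -0.0036], [0.2664, 0, 0]]
    - [[0, 0.0529, -0.004], [0.3, 0, 0]]
    - [[0, 0.0588, -0.0044], [0.333, 0, 0]]

```text
time_s: 23.65
tool_pos: [659.7, 132.5, 239.5]
ee_rot: [[-0.993, -0.104, 0.049], [-0.115, 0.9, -0.42], [-0.0, -0.423, -0.906]]
contact_force: [-0.2, 0.6, -0.8]
gripper_width: 0.198
gripper_force: 78.8
```

>>> jog_arm:
  increments:
    - [[0, 0.01, -0.0011], [0.0389, 0, 0]]
    - [[0, 0.0201, -0.0022], [0.0778, 0, 0]]
    - [[0, 0.0301, -0.0033], [0.1167, 0, 0]]
    - [[0, 0.0402, -0.0044], [0.1556, 0, 0]]
    - [[0, 0.0502, -0.0055], [0.1944, 0, 0]]
    - [[0, 0.0603, -0.0066], [0.2333, 0, 0]]
    - [[0, 0.0703, -0.0077], [0.2722, 0, 0]]
    - [[0, 0.0804, -0.0088], [0.3111, 0, 0]]
    - [[0, 0.0904, -0.0099], [0.35, 0, 0]]
    - [[0, 0.1005, -0.011], [0.3889, 0, 0]]

```text
time_s: 24.9
tool_pos: [651.5, 204.0, 215.0]
ee_rot: [[-0.993, -0.057, 0.1], [-0.115, 0.496, -0.86], [-0.0, -0.866, -0.5]]
contact_force: [0.4, -0.8, -0.9]
gripper_width: 0.196
gripper_force: 79.0
```

Run:
```python
from pl import *
p,R=state(); s=env.sense(); print(p,np.round(s['qpos'],1))
P2,R2=tcp_lip(st(80,-35,135),96.7,-25); 
say('back',p,R,P2,R2,2)
P3,R3=tcp_lip(st(80,-35,150),96.7,0); print(P3)
say('lvl',P2,R2,P3,R3,2)
s,q,_=cam('side'); save('s3.png',q,2,(180,180,480,480))
```

```text
[651.45804572 203.97686649 214.96158087] [ 24.6  49.2  47.4 -57.4 102.  -75. ]
back [[-0.0, -0.0438, 0.0299], [-0.1945, -0.0003, -0.0004]]
back [[-0.0001, -0.0876, 0.0597], [-0.3891, -0.0005, -0.0008]]
[665.05748823  87.91351869 239.5       ]
lvl [[-0.0, -0.0245, 0.0188], [-0.1389, -0.0, -0.0]]
lvl [[0.0, -0.049, 0.0376], [-0.2778, -0.0, 0.0]]
```

View pics/s3.png

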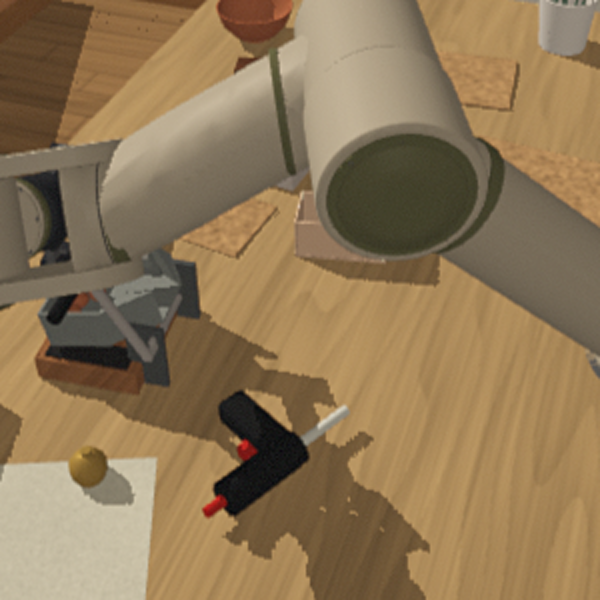

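The arm hides the pan, but the load has fallen to the scoop's own weight. I'll retract by the same path, then count the beads numerically.

>>> jog_arm:
  increments:
    - [[0, -0.011, 0.0075], [-0.0486, 0, 0]]
    - [[0, -0.022, 0.015], [-0.0972, 0, 0]]
    - [[0, -0.033, 0.0224], [-0.146, 0, 0]]
    - [[0, -0.0438, 0.0299], [-0.1945, 0, 0]]
    - [[0, -0.0548, 0.0373], [-0.243, 0, 0]]
    - [[0, -0.0657, 0.0448], [-0.292, 0, 0]]
    - [[0, -0.0767, 0.0522], [-0.34, 0, 0]]
    - [[0, -0.0876, 0.0597], [-0.389, 0, 0]]
    - [[0, -0.0876, 0.0597], [-0.389, 0, 0]]
    - [[0, -0.0876, 0.0597], [-0.389, 0, 0]]

```text
time_s: 26.2
tool_pos: [659.4, 133.0, 249.2]
ee_rot: [[-0.993, -0.105, 0.048], [-0.116, 0.9, -0.42], [0.001, -0.422, -0.906]]
contact_force: [0.7, -0.1, -1.9]
gripper_width: 0.199
gripper_force: 78.8
```

>>> jog_arm:
  increments:
    - [[0, -0.0098, 0.0075], [-0.0556, 0, 0]]
    - [[0, -0.0196, 0.015], [-0.111, 0, 0]]
    - [[0, -0.0294, 0.0226], [-0.1667, 0, 0]]
    - [[0, -0.0392, 0.03], [-0.2222, 0, 0]]
    - [[0, -0.049, 0.0376], [-0.2778, 0, 0]]
    - [[0, -0.1, 0.0376], [-0.2778, 0, 0]]
    - [[0, -0.16, 0.0376], [-0.2778, 0, 0]]
    - [[0, -0.22, 0.0376], [-0.2778, 0, 0]]
    - [[0, -0.22, 0.0376], [-0.2778, 0, 0]]
    - [[0, -0.22, 0.0376], [-0.2778, 0, 0]]

```text
time_s: 27.45
tool_pos: [678.2, -26.6, 292.6]
ee_rot: [[-0.993, -0.117, -0.002], [-0.117, 0.993, 0.001], [0.002, 0.001, -1.0]]
contact_force: [0.2, 1.0, -1.7]
gripper_width: 0.194
gripper_force: 78.9
```

```bash
cat > cnt.py <<'E'
from pl import *
def beads(n):
    s,q,d=cam(n); W=world(n,d,s); hsv=cv2.cvtColor(q,cv2.COLOR_RGB2HSV)
    m=(hsv[:,:,1]>150)&((hsv[:,:,0]<11)|(hsv[:,:,0]>170))&(d>0)&(W[:,:,0]>300)&(W[:,:,0]<800)&(abs(W[:,:,1])<450)
    nn,lab,stt,ce=cv2.connectedComponentsWithStats(m.astype(np.uint8))
    for i in range(1,nn):
        if stt[i,4]>8:
            w=np.median(W[lab==i],0); l=w[:2]-SP; print(n,np.round(ce[i]),stt[i,4],'w',np.round(w),'station',np.round([l@SX,l@SY]))
    return q
if __name__=='__main__':
    q=beads('top'); beads('side'); print([(np.round(b['position']).tolist(),round(b['conf'],2)) for b in env.boxes_of('side','bead0')]); print([(np.round(b['position']).tolist(),round(b['conf'],2)) for b in env.boxes_of('top','bead0')]); save('t2.png',q,4,(110,120,310,270)); print(state()[0],env.sense()['time_s'])
E
python3 cnt.py
```

```text
top [452. 140.] 9 w [ 729. -371.   62.] station [  90. -578.]
top [448. 143.] 9 w [ 720. -365.   60.] station [  82. -571.]
top [457. 149.] 17 w [ 706. -385.   61.] station [  66. -589.]
top [187. 162.] 370 w [674. 245.  73.] station [107.  41.]
top [216. 155.] 56 w [687. 173.  70.] station [112. -32.]
top [457. 156.] 9 w [ 693. -387.   56.] station [  53. -589.]
top [155. 266.] 35 w [433. 315.  26.] station [-124.  139.]
side [299. 212.] 9 w [ 721. -355.   61.] station [  84. -560.]
side [308. 210.] 11 w [ 700. -376.   61.] station [  61. -579.]
side [228. 317.] 17 w [681. 174.  70.] station [106. -30.]
side [219. 330.] 49 w [679. 220.  70.] station [109.  15.]
side [303. 405.] 82 w [431. 320.  26.] station [-126.  144.]
side [287. 432.] 86 w [432. 393.  26.] station [-116.  216.]
[([626.0, 225.0, 82.0], 0.58), ([622.0, 257.0, 69.0], 0.28)]
[([683.0, 250.0, 81.0], 0.63), ([668.0, 193.0, 71.0], 0.61), ([682.0, 211.0, 69.0], 0.56), ([636.0, 252.0, 73.0], 0.53), ([658.0, 253.0, 76.0], 0.51), ([688.0, 172.0, 66.0], 0.49)]
[678.19709071 -26.37432375 293.10344482] 27.65
```

View pics/t2.png

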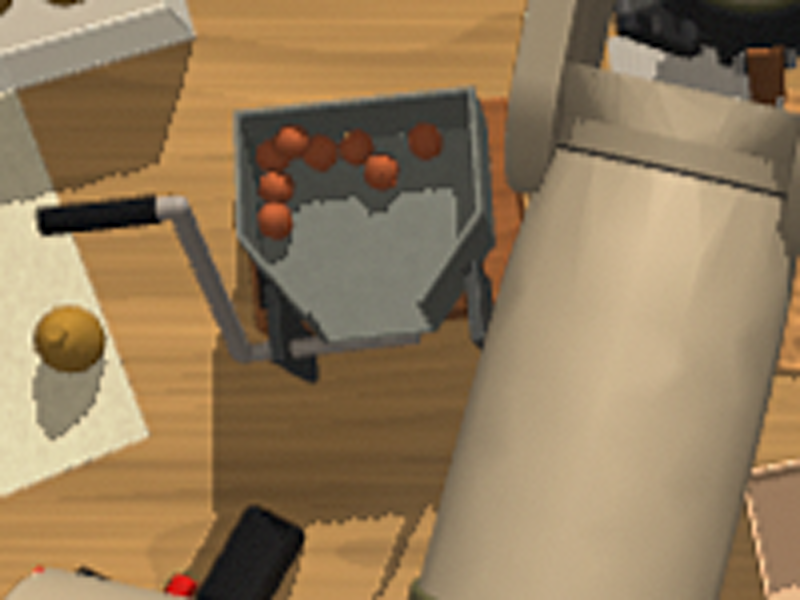

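Run:
```python
from pl import *
p,R=state(); s=env.sense(); print(p,np.round(s['qpos'],1))
# put scoop back: origin (449,-267) yaw 90
P1=np.array([448,-300.5,200.]); say('go',p,R,P1,down(90),1); say('dn',P1,down(90),[448,-300.5,92],down(90))
```

```text
[678.19709071 -26.37432375 293.10344482] [-1.220e+01  3.450e+01  4.420e+01  1.000e-01  1.013e+02 -1.089e+02]
go [[0.3476, -0.3271, 0.124], [0.0008, -0.0006, 0.0749]]
dn [[0.0, 0.0, 0.144], [0.0, 0.0, 0.0]]
```

All 8 beads are in the pan, at (256-425, 141-219) in the crop. I'll return the scoop.

>>> jog_arm:
  increments:
    - [[0.3476, -0.3271, 0.124], [0, 0, 0.0749]]
    - [[0.3476, -0.3271, 0.124], [0, 0, 0.0749]]
    - [[0.3476, -0.3271, 0.124], [0, 0, 0.0749]]
    - [[0.3476, -0.3271, 0.124], [0, 0, 0.0749]]
    - [[0.3476, -0.3271, 0.124], [0, 0, 0.0749]]
    - [[0.3476, -0.3271, 0.124], [0, 0, 0.0749]]
    - [[0.3476, -0.3271, 0.124], [0, 0, 0.0749]]
    - [[0.3476, -0.3271, 0.124], [0, 0, 0.0749]]
    - [[0.3476, -0.3271, 0.124], [0, 0, 0.0749]]
    - [[0.3476, -0.3271, 0.124], [0, 0, 0.0749]]

```text
time_s: 28.9
tool_pos: [448.5, -300.6, 200.6]
ee_rot: [[-1.0, -0.0, 0.0], [-0.0, 1.0, 0.001], [-0.0, 0.001, -1.0]]
contact_force: [0.2, -0.5, -0.9]
gripper_width: 0.195
gripper_force: 78.9
```

>>> jog_arm:
  increments:
    - [[0, 0, 0.06], [0, 0, 0]]
    - [[0, 0, 0.1], [0, 0, 0]]
    - [[0, 0, 0.125], [0, 0, 0]]
    - [[0, 0, 0.135], [0, 0, 0]]
    - [[0, 0, 0.14], [0, 0, 0]]
    - [[0, 0, 0.143], [0, 0, 0]]
    - [[0, 0, 0.1455], [0, 0, 0]]
    - [[0, 0, 0.1465], [0, 0, 0]]
    - [[0, 0, 0.147], [0, 0, 0]]
    - [[0, 0, 0.147], [0, 0, 0]]

```text
time_s: 30.15
tool_pos: [447.8, -301.3, 90.2]
ee_rot: [[-1.0, 0.002, 0.0], [0.002, 1.0, 0.001], [-0.0, 0.001, -1.0]]
contact_force: [0.2, -0.6, -0.7]
gripper_width: 0.195
gripper_force: 78.8
```

>>> jog_arm:
  increments:
    - [[0, 0, 0.0007], [0, 0, 0]]
    - [[0, 0, 0.0013], [0, 0, 0]]
    - [[0, 0, 0.0013], [0, 0, 0]]
    - [[0, 0, 0.0013], [0, 0, 0]]
    - [[0, 0, 0.0013], [0, 0, 0]]
    - [[0, 0, 0.0013], [0, 0, 0]]
    - [[0, 0, 0.0013], [0, 0, 0]]
    - [[0, 0, 0.0013], [0, 0, 0]]
    - [[0, 0, 0.0013], [0, 0, 0]]
    - [[0, 0, 0.0013], [0, 0, 0]]

```text
time_s: 31.4
tool_pos: [447.9, -301.4, 90.0]
ee_rot: [[-1.0, 0.002, 0.001], [0.002, 1.0, 0.0], [-0.001, 0.0, -1.0]]
contact_force: [-2.3, 0.5, 7.0]
gripper_width: 0.195
gripper_force: 80.4
```

>>> jog_arm:
  increments:
    - [[0, 0, 0], [0, 0, 0]]
    - [[0, 0, 0], [0, 0, 0]]
    - [[0, 0, 0], [0, 0, 0]]
    - [[0, 0, 0], [0, 0, 0]]
    - [[0, 0, 0], [0, 0, 0]]
    - [[0, 0, 0], [0, 0, 0]]
    - [[0, 0, -0.03], [0, 0, 0]]
    - [[0, 0, -0.08], [0, 0, 0]]
    - [[0, 0, -0.1467], [0, 0, 0]]
    - [[0, 0, -0.1467], [0, 0, 0]]
  grip: 0

```text
time_s: 32.65
tool_pos: [448.8, -302.3, 202.7]
ee_rot: [[-1.0, 0.001, 0.005], [0.001, 1.0, -0.004], [-0.005, -0.004, -1.0]]
contact_force: [0.9, 0.6, -1.1]
gripper_width: 0.997
gripper_force: 0.0
```

Run:
```python
from pl import *
p,R=state(); print(p)
say('go',p,R,[428.2,-58.6,130],down(102.1)); say('dn',[0,0,130],down(102.1),[0,0,40],down(102.1))
s,q,d=cam('wrist'); W=world('wrist',d,s);z=W[:,:,2]
m=(d>0)&(z>105)&(z<118)&(abs(W[:,:,0]-449)<60)&(abs(W[:,:,1]+300)<60); print('handle',m.sum(),cv2.minAreaRect(W[m][:,:2].astype(np.float32)),np.median(z[m]))
```

```text
[ 448.78006204 -302.34717684  202.67126257]
go [[0.0284, 0.3254, 0.0953], [-0.0032, 0.003, -0.1353]]
dn [[0.0, 0.0, 0.12], [0.0, 0.0, 0.0]]
handle 876 ((434.1697998046875, -318.01275634765625), (18.103797912597656, 20.167261123657227), 88.67097473144531) 109.96843729285293
```

Run:
```python
from pl import *
p,R=state(); print(p,np.round(R,4).tolist())
say('go',p,R,[428.2,-58.6,130],down(102.1))
s,q,d=cam('top'); W=world('top',d);z=W[:,:,2]
m=(z>50)&(z<66)&(abs(W[:,:,0]-448)<90)&(abs(W[:,:,1]+54)<90);print('pot',m.sum(),cv2.minAreaRect(W[m][:,:2].astype(np.float32)))
```

```text
[ 448.09440021 -301.64997419  200.37363896] [[-1.0, 0.0015, 0.0022], [0.0015, 1.0, -0.0012], [-0.0022, -0.0012, -1.0]]
go [[0.0272, 0.3241, 0.0934], [-0.0009, 0.0013, -0.1354]]
pot 223 ((447.5618896484375, -54.46864318847656), (119.76799774169922, 67.92754364013672), 12.149659156799316)
```

>>> jog_arm:
  increments:
    - [[0.0272, 0.3241, 0.0934], [0, 0.0013, -0.1354]]
    - [[0.0272, 0.3241, 0.0934], [0, 0.0013, -0.1354]]
    - [[0.0272, 0.3241, 0.0934], [0, 0.0013, -0.1354]]
    - [[0.0272, 0.3241, 0.0934], [0, 0.0013, -0.1354]]
    - [[0.0272, 0.3241, 0.0934], [0, 0.0013, -0.1354]]
    - [[0.0272, 0.3241, 0.0934], [0, 0.0013, -0.1354]]
    - [[0.0272, 0.3241, 0.0934], [0, 0.0013, -0.1354]]
    - [[0.0272, 0.3241, 0.0934], [0, 0.0013, -0.1354]]
    - [[0.0272, 0.3241, 0.0934], [0, 0.0013, -0.1354]]
    - [[0.0272, 0.3241, 0.0934], [0, 0.0013, -0.1354]]

```text
time_s: 34.0
tool_pos: [427.8, -58.5, 129.4]
ee_rot: [[-0.978, -0.209, -0.002], [-0.209, 0.978, 0.001], [0.002, 0.001, -1.0]]
contact_force: [-0.1, -1.1, 0.1]
gripper_width: 0.999
gripper_force: 0.0
```

Run:
```python
from pl import *
p,R=state(); print(p,np.round(R,4).tolist())
say('dn',p,R,[428.2,-58.6,40],down(102.1))
# place: tcp at station x=-64
P=st(-64,0,40); Pu=st(-64,0,110); print(P)
A=[428.2,-58.6,40]; 
say('up+over',A,down(102.1),Pu,down(96.7)); say('d',Pu,down(96.7),P,down(96.7))
```

```text
[427.80692512 -58.48191078 129.39976594] [[-0.9779, -0.2091, -0.0019], [-0.2091, 0.9779, 0.0008], [0.0017, 0.0011, -1.0]]
dn [[-0.0007, -0.0004, 0.1192], [0.0007, -0.0011, -0.0004]]
[np.float64(508.73519999999996), np.float64(184.33120000000002), 40]
up+over [[-0.1729, 0.2942, -0.0933], [0.0, 0.0, 0.06]]
d [[0.0, 0.0, 0.0933], [0.0, 0.0, 0.0]]
```

>>> jog_arm:
  increments:
    - [[-0.0007, -0.0004, 0.04], [0, -0.001, 0]]
    - [[-0.0007, -0.0004, 0.07], [0, -0.001, 0]]
    - [[-0.0007, -0.0004, 0.1], [0, -0.001, 0]]
    - [[-0.0007, -0.0004, 0.1192], [0, -0.001, 0]]
    - [[-0.0007, -0.0004, 0.1192], [0, -0.001, 0]]
    - [[-0.0007, -0.0004, 0.1192], [0, -0.001, 0]]
    - [[-0.0007, -0.0004, 0.1192], [0, -0.001, 0]]
    - [[-0.0007, -0.0004, 0.1192], [0, -0.001, 0]]
    - [[-0.0007, -0.0004, 0.1192], [0, -0.001, 0]]
    - [[-0.0007, -0.0004, 0.1192], [0, -0.001, 0]]

```text
time_s: 35.25
tool_pos: [428.2, -58.3, 40.0]
ee_rot: [[-0.978, -0.21, -0.0], [-0.21, 0.978, 0.001], [0.0, 0.001, -1.0]]
contact_force: [-0.4, -0.1, 0.2]
gripper_width: 1.002
gripper_force: 0.0
```

>>> jog_arm:
  increments:
    - [[0, 0, 0], [0, 0, 0]]
    - [[0, 0, 0], [0, 0, 0]]
    - [[0, 0, 0], [0, 0, 0]]
    - [[0, 0, 0], [0, 0, 0]]
    - [[0, 0, 0], [0, 0, 0]]
    - [[0, 0, 0], [0, 0, 0]]
    - [[0, 0, 0], [0, 0, 0]]
    - [[0, 0, 0], [0, 0, 0]]
    - [[0, 0, 0], [0, 0, 0]]
    - [[0, 0, 0], [0, 0, 0]]
  grip: 1
  grip_force: 50

```text
time_s: 36.5
tool_pos: [428.2, -58.3, 40.2]
ee_rot: [[-0.978, -0.21, -0.0], [-0.21, 0.978, 0.001], [0.0, 0.001, -1.0]]
contact_force: [-1.6, 0.6, 5.0]
gripper_width: 0.787
gripper_force: 56.5
```

Run:
```python
from pl import *
W=np.load('top0.npy'); l=W[:,:,:2]-SP; L=np.stack([l@SX,l@SY],-1)
m=(W[:,:,2]>12)&(W[:,:,2]<60)&(L[:,:,0]<-20)&(L[:,:,0]>-260)&(L[:,:,1]>0)&(L[:,:,1]<250)
for a in range(-240,-20,20):
    k=m&(L[:,:,0]>=a)&(L[:,:,0]<a+20)
    if k.sum(): print(a,k.sum(),L[k][:,1].min())
p,R=state(); print(p,np.round(R,4).tolist())
A=[428.2,-58.6,40]; R0=down(102.1)
say('up',A,R0,[428.2,-58.6,75],R0); say('over',A,R0,st(-114,0,75),down(96.7)); 
say('d',st(-114,0,75),down(96.7),st(-114,0,43),down(96.7)); say('in',st(-114,0,75),down(96.7),st(-64,0,43),down(96.7))
```

```text
-220 62 65.68541226947052
-200 110 84.76548025458192
-180 210 112.00394346738246
-160 372 95.12808511272182
-140 443 81.46915722258925
-120 273 69.43969611255004
-100 90 69.84524367097802
[428.1830186  -58.3087431   40.21965038] [[-0.9778, -0.2095, -0.0002], [-0.2095, 0.9778, 0.0011], [0.0, 0.0011, -1.0]]
up [[0.0, 0.0, -0.0467], [0.0, 0.0, 0.0]]
over [[-0.1065, 0.3005, -0.0467], [0.0, 0.0, 0.06]]
d [[0.0, 0.0, 0.0427], [0.0, 0.0, 0.0]]
in [[-0.0667, 0.0, 0.0427], [0.0, 0.0, 0.0]]
```

>>> jog_arm:
  increments:
    - [[0, 0, -0.02], [0, 0, 0]]
    - [[0, 0, -0.0467], [0, 0, 0]]
    - [[-0.02, 0.06, -0.0467], [0, 0, 0.012]]
    - [[-0.045, 0.13, -0.0467], [0, 0, 0.025]]
    - [[-0.07, 0.2, -0.0467], [0, 0, 0.04]]
    - [[-0.09, 0.255, -0.0467], [0, 0, 0.05]]
    - [[-0.1, 0.285, -0.0467], [0, 0, 0.057]]
    - [[-0.1065, 0.3005, -0.0467], [0, 0, 0.06]]
    - [[-0.1065, 0.3005, -0.0467], [0, 0, 0.06]]
    - [[-0.1065, 0.3005, -0.0467], [0, 0, 0.06]]

```text
time_s: 37.75
tool_pos: [459.0, 177.9, 75.1]
ee_rot: [[-0.993, -0.116, -0.001], [-0.116, 0.993, 0.001], [0.001, 0.001, -1.0]]
contact_force: [0.1, 0.4, -2.4]
gripper_width: 0.782
gripper_force: 57.4
```

>>> jog_arm:
  increments:
    - [[0, 0, 0.02], [0, 0, 0]]
    - [[0, 0, 0.035], [0, 0, 0]]
    - [[0, 0, 0.0427], [0, 0, 0]]
    - [[0, 0, 0.0427], [0, 0, 0]]
    - [[-0.015, 0, 0.0427], [0, 0, 0]]
    - [[-0.03, 0, 0.0427], [0, 0, 0]]
    - [[-0.045, 0, 0.0427], [0, 0, 0]]
    - [[-0.055, 0, 0.0427], [0, 0, 0]]
    - [[-0.063, 0, 0.0427], [0, 0, 0]]
    - [[-0.0667, 0, 0.0427], [0, 0, 0]]

```text
time_s: 39.0
tool_pos: [508.9, 184.6, 43.1]
ee_rot: [[-0.993, -0.117, -0.001], [-0.117, 0.993, 0.001], [0.0, 0.001, -1.0]]
contact_force: [0.6, 1.2, -2.5]
gripper_width: 0.787
gripper_force: 57.5
```

Run:
```python
from pl import *
p,R=state(); print(p,np.round(R,4).tolist()); s=env.sense(); print(s['contact_force'])
for n in ('side','wrist'):
    s,q,d=cam(n); W=world(n,d,s); l=W[:,:,:2]-SP; L=np.stack([l@SX,l@SY],-1)
    hsv=cv2.cvtColor(q,cv2.COLOR_RGB2HSV); k=(d>0)&(W[:,:,2]>52)&(W[:,:,2]<66)&(L[:,:,0]>-140)&(L[:,:,0]<17)&(abs(L[:,:,1])<45)&(hsv[:,:,2]>110)&(hsv[:,:,1]>40)
    print(n,k.sum(),L[k].min(0),L[k].max(0),np.median(W[k][:,2])) if k.sum() else print(n,0)
```

```text
[508.93510719 184.64832032  43.11628556] [[-0.9932, -0.1166, -0.0006], [-0.1166, 0.9932, 0.0011], [0.0005, 0.0012, -1.0]]
[ 0.5503201   1.16184982 -2.4789893 ]
side 275 [-105.4072639   -40.83505039] [ 4.72983724 42.92964846] 58.0567751229075
wrist 7845 [-105.54849706  -39.87009372] [-27.18352772  40.03611095] 60.30989492160472
```

>>> jog_arm:
  increments:
    - [[0, 0, 0.0015], [0, 0, 0]]
    - [[0, 0, 0.003], [0, 0, 0]]
    - [[0, 0, 0.004], [0, 0, 0]]
    - [[0, 0, 0.0045], [0, 0, 0]]
    - [[0, 0, 0.0045], [0, 0, 0]]
    - [[0, 0, 0.0045], [0, 0, 0]]
    - [[0, 0, 0.0045], [0, 0, 0]]
    - [[0, 0, 0.0045], [0, 0, 0]]
    - [[0, 0, 0.0045], [0, 0, 0]]
    - [[0, 0, 0.0045], [0, 0, 0]]

```text
time_s: 40.35
tool_pos: [508.5, 184.6, 40.3]
ee_rot: [[-0.993, -0.117, -0.0], [-0.117, 0.993, 0.001], [0.0, 0.001, -1.0]]
contact_force: [-3.3, -1.2, 5.4]
gripper_width: 0.785
gripper_force: 58.3
```

>>> jog_arm:
  increments:
    - [[0, 0, 0], [0, 0, 0]]
    - [[0, 0, 0], [0, 0, 0]]
    - [[0, 0, 0], [0, 0, 0]]
    - [[0, 0, 0], [0, 0, 0]]
    - [[0, 0, 0], [0, 0, 0]]
    - [[0, 0, -0.03], [0, 0, 0]]
    - [[0, 0, -0.08], [0, 0, 0]]
    - [[0, 0, -0.16], [0, 0, 0]]
    - [[0, 0, -0.24], [0, 0, 0]]
    - [[0, 0, -0.28], [0, 0, 0]]
  grip: 0

```text
time_s: 41.6
tool_pos: [509.2, 184.5, 253.3]
ee_rot: [[-0.993, -0.117, 0.004], [-0.117, 0.993, 0.002], [-0.004, 0.001, -1.0]]
contact_force: [0.2, 0.4, -1.2]
gripper_width: 1.0
gripper_force: 0.0
```

Run:
```python
from pl import *
s,q,d=cam('top'); 
W=world('top',d); l=W[:,:,:2]-SP; L=np.stack([l@SX,l@SY],-1); z=W[:,:,2]
k=(z>176)&(z<200)&(L[:,:,1]>95)&(L[:,:,1]<160)&(abs(L[:,:,0]-60)<40); print('bar',k.sum(),L[k].mean(0) if k.sum() else 0,L[k].min(0) if k.sum() else 0, L[k].max(0) if k.sum() else 0)
p,R=state(); print(p,np.round(R,4).tolist())
say('go',p,R,st(60,126,250),down(6.7)); say('dn',st(60,126,250),down(6.7),st(60,126,170),down(6.7))
hsv=cv2.cvtColor(q,cv2.COLOR_RGB2HSV); k=(z>52)&(z<66)&(L[:,:,0]>-140)&(L[:,:,0]<0)&(abs(L[:,:,1])<45)
print('pot',k.sum(),L[k].min(0),L[k].max(0))
```

```text
bar 129 [ 62.86909565 122.62496055] [57.31626602 95.10862229] [ 68.54744973 152.45223503]
[510.05220843 184.59235135 255.99290854] [[-0.9931, -0.1167, 0.0085], [-0.1167, 0.9932, 0.0023], [-0.0087, 0.0013, -1.0]]
go [[-0.1635, 0.1678, 0.0096], [0.005, 0.0037, 1.0]]
dn [[0.0, 0.0, 0.1067], [0.0, 0.0, 0.0]]
pot 86 [-104.76837938  -34.15739103] [-1.32502498 15.73971332]
```

>>> jog_arm:
  increments:
    - [[-0.0165, 0.0168, 0], [0, 0, 0.11]]
    - [[-0.034, 0.034, 0], [0, 0, 0.22]]
    - [[-0.05, 0.05, 0], [0, 0, 0.33]]
    - [[-0.07, 0.07, 0], [0, 0, 0.44]]
    - [[-0.09, 0.09, 0], [0, 0, 0.55]]
    - [[-0.11, 0.11, 0], [0, 0, 0.66]]
    - [[-0.13, 0.13, 0], [0, 0, 0.77]]
    - [[-0.15, 0.15, 0], [0, 0, 0.88]]
    - [[-0.166, 0.168, 0], [0, 0, 1.0]]
    - [[-0.166, 0.168, 0], [0, 0, 1.0]]

```text
time_s: 42.9
tool_pos: [617.9, 324.6, 248.7]
ee_rot: [[-0.119, 0.993, -0.002], [0.993, 0.119, 0.001], [0.001, -0.002, -1.0]]
contact_force: [-0.5, -0.0, 0.9]
gripper_width: 1.0
gripper_force: 0.0
```

>>> jog_arm:
  increments:
    - [[0, 0, 0], [0, 0, 0]]
    - [[0, 0, 0], [0, 0, 0]]
    - [[0, 0, 0.03], [0, 0, 0]]
    - [[0, 0, 0.06], [0, 0, 0]]
    - [[0, 0, 0.08], [0, 0, 0]]
    - [[0, 0, 0.095], [0, 0, 0]]
    - [[0, 0, 0.1067], [0, 0, 0]]
    - [[0, 0, 0.1067], [0, 0, 0]]
    - [[0, 0, 0.1067], [0, 0, 0]]
    - [[0, 0, 0.1067], [0, 0, 0]]

```text
time_s: 44.15
tool_pos: [617.9, 324.2, 170.5]
ee_rot: [[-0.117, 0.993, 0.001], [0.993, 0.117, 0.001], [0.001, 0.001, -1.0]]
contact_force: [0.0, 1.0, -0.2]
gripper_width: 0.998
gripper_force: 0.0
```

Run:
```python
from pl import *
p,R=state(); l=p[:2]-SP; print(p,l@SX,l@SY,np.round(R,3).tolist(), env.sense()['contact_force'])
```

```text
[617.89291444 324.21744361 170.51533737] 60.735998294749066 126.19631187524901 [[-0.117, 0.993, 0.001], [0.993, 0.117, 0.001], [0.001, 0.001, -1.0]] [ 0.02934963  0.98421537 -0.2259539 ]
```

Close on the bar with light force.

>>> jog_arm:
  increments:
    - [[0, 0, 0], [0, 0, 0]]
    - [[0, 0, 0], [0, 0, 0]]
    - [[0, 0, 0], [0, 0, 0]]
    - [[0, 0, 0], [0, 0, 0]]
    - [[0, 0, 0], [0, 0, 0]]
    - [[0, 0, 0], [0, 0, 0]]
    - [[0, 0, 0], [0, 0, 0]]
    - [[0, 0, 0], [0, 0, 0]]
    - [[0, 0, 0], [0, 0, 0]]
    - [[0, 0, 0], [0, 0, 0]]
  grip: 1
  grip_force: 40

```text
time_s: 45.4
tool_pos: [617.8, 324.1, 170.0]
ee_rot: [[-0.117, 0.993, -0.0], [0.993, 0.117, 0.001], [0.001, -0.0, -1.0]]
contact_force: [0.8, 0.3, 1.3]
gripper_width: 0.173
gripper_force: 38.9
```

Run:
```python
import numpy as np
# shifts along tool y (+x station) and z (down): bar from angle 60deg by phi
for ph in (range(6,61,6)):
    a=np.radians(60+ph); dx=120*np.cos(a)-60; dz=120*np.sin(a)-103.9
    print(ph,[0,round(dx/750,4),round(-dz/750,4)])
```

```text
6 [0, np.float64(-0.0149), np.float64(-0.0076)]
12 [0, np.float64(-0.0306), np.float64(-0.0136)]
18 [0, np.float64(-0.0467), np.float64(-0.018)]
24 [0, np.float64(-0.0633), np.float64(-0.0206)]
30 [0, np.float64(-0.08), np.float64(-0.0215)]
36 [0, np.float64(-0.0967), np.float64(-0.0206)]
42 [0, np.float64(-0.1133), np.float64(-0.018)]
48 [0, np.float64(-0.1294), np.float64(-0.0136)]
54 [0, np.float64(-0.1451), np.float64(-0.0076)]
60 [0, np.float64(-0.16), np.float64(-0.0)]
```

>>> jog_arm:
  increments:
    - [[0, -0.0074, -0.004], [0, 0, 0]]
    - [[0, -0.0149, -0.0076], [0, 0, 0]]
    - [[0, -0.0227, -0.0108], [0, 0, 0]]
    - [[0, -0.0306, -0.0136], [0, 0, 0]]
    - [[0, -0.0386, -0.016], [0, 0, 0]]
    - [[0, -0.0467, -0.018], [0, 0, 0]]
    - [[0, -0.055, -0.0195], [0, 0, 0]]
    - [[0, -0.0633, -0.0206], [0, 0, 0]]
    - [[0, -0.0716, -0.0213], [0, 0, 0]]
    - [[0, -0.08, -0.0215], [0, 0, 0]]

```text
time_s: 46.65
tool_pos: [561.3, 317.6, 189.2]
ee_rot: [[-0.116, 0.993, 0.011], [0.993, 0.116, 0.004], [0.003, 0.012, -1.0]]
contact_force: [9.2, 3.4, 8.6]
gripper_width: 0.172
gripper_force: 40.8
```

>>> jog_arm:
  increments:
    - [[0, -0.0042, 0.0001], [0, 0, 0]]
    - [[0, -0.0084, 0.0002], [0, 0, 0]]
    - [[0, -0.0125, 0.0005], [0, 0, 0]]
    - [[0, -0.0167, 0.0009], [0, 0, 0]]
    - [[0, -0.0208, 0.0014], [0, 0, 0]]
    - [[0, -0.025, 0.002], [0, 0, 0]]
    - [[0, -0.0291, 0.0027], [0, 0, 0]]
    - [[0, -0.0333, 0.0035], [0, 0, 0]]
    - [[0, -0.0374, 0.0045], [0, 0, 0]]
    - [[0, -0.0414, 0.0055], [0, 0, 0]]

```text
time_s: 47.9
tool_pos: [529.8, 314.0, 184.2]
ee_rot: [[-0.116, 0.993, 0.008], [0.993, 0.116, 0.004], [0.003, 0.009, -1.0]]
contact_force: [7.9, 1.2, 7.3]
gripper_width: 0.169
gripper_force: 42.0
```

>>> jog_arm:
  increments:
    - [[0, -0.004, 0.0012], [0, 0, 0]]
    - [[0, -0.008, 0.0024], [0, 0, 0]]
    - [[0, -0.012, 0.0038], [0, 0, 0]]
    - [[0, -0.016, 0.0053], [0, 0, 0]]
    - [[0, -0.0198, 0.0068], [0, 0, 0]]
    - [[0, -0.0237, 0.0084], [0, 0, 0]]
    - [[0, -0.0274, 0.0102], [0, 0, 0]]
    - [[0, -0.0312, 0.0121], [0, 0, 0]]
    - [[0, -0.0349, 0.014], [0, 0, 0]]
    - [[0, -0.0386, 0.016], [0, 0, 0]]

```text
time_s: 49.15
tool_pos: [501.0, 310.6, 171.9]
ee_rot: [[-0.116, 0.993, 0.008], [0.993, 0.116, 0.004], [0.003, 0.008, -1.0]]
contact_force: [8.5, 1.6, 7.3]
gripper_width: 0.172
gripper_force: 43.0
```

>>> jog_arm:
  increments:
    - [[0, 0, 0], [0, 0, 0]]
    - [[0, 0, 0], [0, 0, 0]]
    - [[0, 0, 0], [0, 0, 0]]
    - [[0, 0, 0], [0, 0, 0]]
    - [[0, 0, 0], [0, 0, 0]]
    - [[0, 0, 0], [0, 0, 0]]
    - [[0, 0, 0], [0, 0, 0]]
    - [[0, 0, 0], [0, 0, 0]]
    - [[0, 0, 0], [0, 0, 0]]
    - [[0, 0, 0], [0, 0, 0]]

```text
time_s: 50.4
tool_pos: [501.0, 310.6, 171.9]
ee_rot: [[-0.116, 0.993, 0.008], [0.993, 0.116, 0.004], [0.003, 0.008, -1.0]]
contact_force: [8.2, 1.4, 6.4]
gripper_width: 0.173
gripper_force: 43.0
```

Run:
```python
from cnt import *
p,R=state(); l=p[:2]-SP; print(p,l@SX,l@SY)
q=beads('top'); r=beads('side')
s,w,d=cam('wrist')
save('t3.png',np.hstack([cv2.resize(q[130:280,110:310],(400,300)),cv2.resize(r[240:420,150:390],(400,300))]))
```

```text
[500.98699264 310.62389853 171.93174823] -56.961329952112564 126.33812398153393
top [455. 148.] 58 w [ 710. -383.   60.] station [  70. -587.]
top [216. 226.] 188 w [531. 174.  24.] station [-43. -13.]
top [205. 232.] 54 w [514. 203.  21.] station [-57.  18.]
top [222. 244.] 31 w [485. 162.  23.] station [-90. -20.]
top [205. 246.] 43 w [481. 201.  22.] station [-90.  20.]
top [154. 268.] 68 w [428. 318.  27.] station [-128.  142.]
side [292. 347.] 124 w [519. 176.  24.] station [-55.  -9.]
side [303. 405.] 77 w [430. 321.  25.] station [-126.  144.]
side [287. 432.] 85 w [432. 394.  26.] station [-116.  217.]
```

View pics/t3.png

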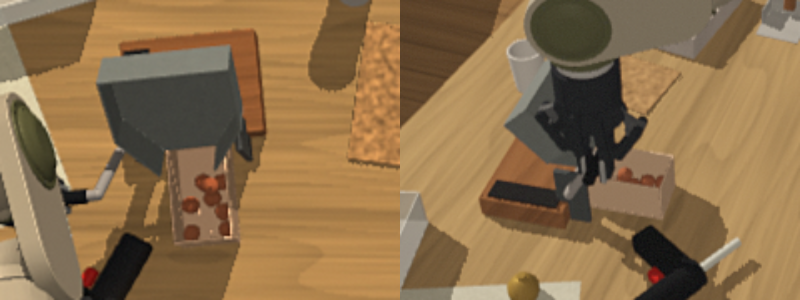

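The pot (at (200,205) in the left half) now holds the beads. I'll pull a little further to the stop, then ease back.

>>> jog_arm:
  increments:
    - [[0, -0.002, 0.0012], [0, 0, 0]]
    - [[0, -0.004, 0.0024], [0, 0, 0]]
    - [[0, -0.004, 0.0024], [0, 0, 0]]
    - [[0, -0.004, 0.0024], [0, 0, 0]]
    - [[0, -0.004, 0.0024], [0, 0, 0]]
    - [[0, -0.004, 0.0024], [0, 0, 0]]
    - [[0, -0.004, 0.0024], [0, 0, 0]]
    - [[0, -0.004, 0.0024], [0, 0, 0]]
    - [[0, -0.002, 0.0012], [0, 0, 0]]
    - [[0, 0, 0], [0, 0, 0]]

```text
time_s: 51.8
tool_pos: [500.3, 310.5, 171.3]
ee_rot: [[-0.116, 0.993, 0.005], [0.993, 0.116, 0.003], [0.002, 0.005, -1.0]]
contact_force: [5.4, 2.2, 3.7]
gripper_width: 0.172
gripper_force: 43.0
```

>>> jog_arm:
  increments:
    - [[0, 0.0037, -0.002], [0, 0, 0]]
    - [[0, 0.0074, -0.0039], [0, 0, 0]]
    - [[0, 0.0112, -0.0058], [0, 0, 0]]
    - [[0, 0.0149, -0.0076], [0, 0, 0]]
    - [[0, 0.0188, -0.0092], [0, 0, 0]]
    - [[0, 0.0226, -0.0107], [0, 0, 0]]
    - [[0, 0.0266, -0.0122], [0, 0, 0]]
    - [[0, 0.0306, -0.0136], [0, 0, 0]]
    - [[0, 0.0346, -0.0148], [0, 0, 0]]
    - [[0, 0.0386, -0.016], [0, 0, 0]]

```text
time_s: 53.05
tool_pos: [527.5, 313.5, 181.8]
ee_rot: [[-0.117, 0.993, -0.001], [0.993, 0.117, 0.001], [0.001, -0.001, -1.0]]
contact_force: [3.9, 3.5, -3.8]
gripper_width: 0.174
gripper_force: 42.8
```

>>> jog_arm:
  increments:
    - [[0, 0.004, -0.001], [0, 0, 0]]
    - [[0, 0.0081, -0.002], [0, 0, 0]]
    - [[0, 0.0123, -0.0028], [0, 0, 0]]
    - [[0, 0.0164, -0.0035], [0, 0, 0]]
    - [[0, 0.0206, -0.0041], [0, 0, 0]]
    - [[0, 0.0247, -0.0046], [0, 0, 0]]
    - [[0, 0.0289, -0.005], [0, 0, 0]]
    - [[0, 0.033, -0.0053], [0, 0, 0]]
    - [[0, 0.0372, -0.0055], [0, 0, 0]]
    - [[0, 0.0414, -0.0055], [0, 0, 0]]

```text
time_s: 54.3
tool_pos: [558.3, 317.0, 186.1]
ee_rot: [[-0.117, 0.993, -0.001], [0.993, 0.117, 0.001], [0.001, -0.001, -1.0]]
contact_force: [1.9, -0.7, 0.9]
gripper_width: 0.169
gripper_force: 42.9
```

>>> jog_arm:
  increments:
    - [[0, 0.0042, 0.0001], [0, 0, 0]]
    - [[0, 0.0084, 0.0002], [0, 0, 0]]
    - [[0, 0.0125, 0.0005], [0, 0, 0]]
    - [[0, 0.0167, 0.0009], [0, 0, 0]]
    - [[0, 0.0208, 0.0014], [0, 0, 0]]
    - [[0, 0.025, 0.002], [0, 0, 0]]
    - [[0, 0.0291, 0.0027], [0, 0, 0]]
    - [[0, 0.0333, 0.0035], [0, 0, 0]]
    - [[0, 0.0374, 0.0045], [0, 0, 0]]
    - [[0, 0.0414, 0.0055], [0, 0, 0]]

```text
time_s: 55.55
tool_pos: [589.2, 320.7, 181.8]
ee_rot: [[-0.117, 0.993, -0.0], [0.993, 0.117, 0.001], [0.001, -0.0, -1.0]]
contact_force: [2.1, -2.5, -1.0]
gripper_width: 0.172
gripper_force: 42.8
```

>>> jog_arm:
  increments:
    - [[0, 0.004, 0.0012], [0, 0, 0]]
    - [[0, 0.008, 0.0024], [0, 0, 0]]
    - [[0, 0.012, 0.0038], [0, 0, 0]]
    - [[0, 0.016, 0.0053], [0, 0, 0]]
    - [[0, 0.0198, 0.0068], [0, 0, 0]]
    - [[0, 0.0237, 0.0084], [0, 0, 0]]
    - [[0, 0.0274, 0.0102], [0, 0, 0]]
    - [[0, 0.0312, 0.0121], [0, 0, 0]]
    - [[0, 0.0349, 0.014], [0, 0, 0]]
    - [[0, 0.0386, 0.016], [0, 0, 0]]

```text
time_s: 56.8
tool_pos: [617.8, 324.2, 169.8]
ee_rot: [[-0.117, 0.993, -0.001], [0.993, 0.117, 0.001], [0.001, -0.001, -1.0]]
contact_force: [-3.9, -3.2, 4.9]
gripper_width: 0.169
gripper_force: 43.4
```

Run:
```python
from cnt import *
p,R=state(); l=p[:2]-SP; print(p,l@SX,l@SY,env.sense()['contact_force'])
q=beads('top')
```

```text
[617.81974621 324.22834164 169.81961828] 60.66459940580259 126.215674534047 [-3.87473671 -3.2251778   4.87320574]
top [454. 142.] 22 w [ 726. -380.   61.] station [  86. -585.]
top [443. 150.] 11 w [ 706. -351.   61.] station [  69. -554.]
top [458. 154.] 13 w [ 695. -388.   60.] station [  55. -590.]
top [217. 229.] 219 w [526. 172.  24.] station [-49. -15.]
top [205. 232.] 50 w [514. 203.  22.] station [-57.  18.]
top [205. 246.] 52 w [481. 202.  21.] station [-90.  20.]
top [154. 268.] 71 w [428. 318.  26.] station [-128.  142.]
```

>>> jog_arm:
  increments:
    - [[0, 0, 0], [0, 0, 0]]
    - [[0, 0, 0], [0, 0, 0]]
    - [[0, 0, 0], [0, 0, 0]]
    - [[0, 0, 0], [0, 0, 0]]
    - [[0, 0, 0], [0, 0, 0]]
    - [[0, 0, 0], [0, 0, 0]]
    - [[0, 0, -0.03], [0, 0, 0]]
    - [[0, 0, -0.07], [0, 0, 0]]
    - [[0, 0, -0.1067], [0, 0, 0]]
    - [[0, 0, -0.1067], [0, 0, 0]]
  grip: 0

```text
time_s: 58.1
tool_pos: [618.3, 324.3, 252.2]
ee_rot: [[-0.117, 0.993, 0.004], [0.993, 0.117, 0.003], [0.002, 0.004, -1.0]]
contact_force: [-0.6, 0.4, -0.5]
gripper_width: 1.003
gripper_force: 0.0
```

>>> jog_arm:
  increments:
    - [[-0.0168, -0.0165, 0], [0, 0, -0.11]]
    - [[-0.034, -0.034, 0], [0, 0, -0.22]]
    - [[-0.05, -0.05, 0], [0, 0, -0.33]]
    - [[-0.07, -0.07, 0], [0, 0, -0.44]]
    - [[-0.09, -0.09, 0], [0, 0, -0.55]]
    - [[-0.11, -0.11, 0], [0, 0, -0.66]]
    - [[-0.13, -0.13, 0], [0, 0, -0.77]]
    - [[-0.15, -0.15, 0], [0, 0, -0.88]]
    - [[-0.168, -0.166, 0], [0, 0, -1.0]]
    - [[-0.168, -0.166, 0], [0, 0, -1.0]]

```text
time_s: 59.35
tool_pos: [508.1, 183.8, 249.0]
ee_rot: [[-0.993, -0.114, -0.002], [-0.114, 0.993, 0.001], [0.002, 0.001, -1.0]]
contact_force: [-0.1, -0.9, -0.2]
gripper_width: 1.001
gripper_force: 0.0
```

Run:
```python
from cnt import *
q=beads('top'); w=beads('wrist')
s,r,d=cam('side'); save('t4.png',np.hstack([cv2.resize(q[130:280,110:310],(400,300)),cv2.resize(w,(400,300))]))
s,_,d=cam('wrist'); W=world('wrist',d,s); l=W[:,:,:2]-SP; L=np.stack([l@SX,l@SY],-1); k=(d>0)&(W[:,:,2]>52)&(W[:,:,2]<63)&(L[:,:,0]>-140)&(L[:,:,0]<-12)&(abs(L[:,:,1])<50); print('pot',k.sum(),L[k].min(0),L[k].max(0),cv2.minAreaRect(L[k].astype(np.float32)))
s,_,d=cam('top'); W=world('top',d); l=W[:,:,:2]-SP; L=np.stack([l@SX,l@SY],-1);z=W[:,:,2];k=(z>176)&(z<200)&(L[:,:,1]>95)&(L[:,:,1]<160)&(abs(L[:,:,0]-60)<40); print('bar',k.sum(),L[k].mean(0) if k.sum() else 0)
p,R=state(); l=p[:2]-SP; print(p,l@SX,l@SY,np.round(R,3).tolist())
say('dn',p,R,st(-64,0,40),down(96.7))
```

```text
top [456. 144.] 13 w [ 720. -382.   58.] station [  79. -587.]
top [450. 146.] 19 w [ 714. -367.   60.] station [  75. -572.]
top [440. 144.] 11 w [ 720. -346.   63.] station [  84. -551.]
top [458. 153.] 18 w [ 696. -386.   60.] station [  55. -588.]
top [218. 230.] 106 w [519. 171.  22.] station [-56. -15.]
top [206. 232.] 29 w [514. 200.  22.] station [-57.  15.]
top [222. 244.] 30 w [485. 162.  23.] station [-90. -20.]
top [207. 245.] 29 w [483. 198.  21.] station [-88.  16.]
wrist [471. 145.] 463 w [427. 317.  26.] station [-129.  141.]
wrist [548. 162.] 250 w [435. 394.  26.] station [-113.  217.]
wrist [310. 221.] 1473 w [522. 171.  22.] station [-53. -15.]
wrist [343. 186.] 299 w [480. 202.  21.] station [-90.  20.]
wrist [341. 218.] 292 w [512. 204.  20.] station [-58.  19.]
wrist [279. 290.] 13 w [595. 148.  28.] station [ 18. -46.]
wrist [373. 299.] 10 w [591. 247.  34.] station [25. 52.]
wrist [277. 303.] 14 w [606. 147.  34.] station [ 28. -48.]
wrist [396. 303.] 9 w [592. 270.  34.] station [29. 75.]
pot 1022 [-106.2029757   -34.16759243] [-12.08132652  34.11095775] ((-59.05723571777344, -0.0413970947265625), (68.0954360961914, 94.21089935302734), 89.76957702636719)
bar 126 [ 63.06555392 122.69483022]
[509.03438167 184.80373522 249.41492018] -63.65187622342071 0.4344074785575288 [[-0.993, -0.115, -0.001], [-0.115, 0.993, 0.001], [0.001, 0.001, -1.0]]
dn [[0.0003, -0.0009, 0.2792], [0.0008, -0.0005, -0.001]]
```

The pan is empty, the beads are all inside the pot's footprint and the lever is home. I'll pick up the pot.

>>> jog_arm:
  increments:
    - [[0, -0.0007, 0.07], [0, 0, 0]]
    - [[0, -0.0007, 0.14], [0, 0, 0]]
    - [[0, -0.0007, 0.2], [0, 0, 0]]
    - [[0, -0.0007, 0.24], [0, 0, 0]]
    - [[0, -0.0007, 0.265], [0, 0, 0]]
    - [[0, -0.0007, 0.2792], [0, 0, 0]]
    - [[0, -0.0007, 0.2792], [0, 0, 0]]
    - [[0, -0.0007, 0.2792], [0, 0, 0]]
    - [[0, -0.0007, 0.2792], [0, 0, 0]]
    - [[0, -0.0007, 0.2792], [0, 0, 0]]

```text
time_s: 60.85
tool_pos: [508.9, 184.1, 40.9]
ee_rot: [[-0.993, -0.117, 0.0], [-0.117, 0.993, 0.001], [-0.0, 0.001, -1.0]]
contact_force: [-0.1, -0.0, 0.2]
gripper_width: 1.001
gripper_force: 0.0
```

>>> jog_arm:
  increments:
    - [[0, 0, 0], [0, 0, 0]]
    - [[0, 0, 0], [0, 0, 0]]
    - [[0, 0, 0], [0, 0, 0]]
    - [[0, 0, 0], [0, 0, 0]]
    - [[0, 0, 0], [0, 0, 0]]
    - [[0, 0, 0], [0, 0, 0]]
    - [[0, 0, 0], [0, 0, 0]]
    - [[0, 0, 0], [0, 0, 0]]
    - [[0, 0, 0], [0, 0, 0]]
    - [[0, 0, 0], [0, 0, 0]]
  grip: 1
  grip_force: 60

```text
time_s: 62.1
tool_pos: [508.9, 184.1, 41.0]
ee_rot: [[-0.993, -0.117, 0.0], [-0.117, 0.993, 0.001], [-0.0, 0.001, -1.0]]
contact_force: [-2.1, -0.4, 5.1]
gripper_width: 0.782
gripper_force: 68.4
```

>>> jog_arm:
  increments:
    - [[0, 0, -0.002], [0, 0, 0]]
    - [[0, 0, -0.006], [0, 0, 0]]
    - [[0.004, 0, -0.006], [0, 0, 0]]
    - [[0.012, 0, -0.006], [0, 0, 0]]
    - [[0.022, 0, -0.006], [0, 0, 0]]
    - [[0.034, 0, -0.006], [0, 0, 0]]
    - [[0.046, 0, -0.006], [0, 0, 0]]
    - [[0.058, 0, -0.008], [0, 0, 0]]
    - [[0.066, 0, -0.02], [0, 0, 0]]
    - [[0.07, 0, -0.035], [0, 0, 0]]

```text
time_s: 63.35
tool_pos: [456.4, 177.9, 67.5]
ee_rot: [[-0.993, -0.117, -0.0], [-0.117, 0.993, 0.001], [0.0, 0.001, -1.0]]
contact_force: [1.3, 0.4, -2.4]
gripper_width: 0.781
gripper_force: 67.8
```

Run:
```python
from pl import *
env.sense(); cam('side'); p,R=state(); print(p,np.round(R,3).tolist(),env.sense()['contact_force'])
T=[630.5,-49,75.]
say('go',p,R,T,down(90),1); say('dn',T,down(90),[630.5,-49,43.5],down(90))
```

```text
[456.93976298 178.05315423  68.90475813] [[-0.993, -0.117, 0.002], [-0.117, 0.993, 0.001], [-0.002, 0.001, -1.0]] [-0.05472152  1.01895412 -2.526046  ]
go [[-0.1945, -0.3277, -0.0081], [0.0009, 0.0014, 0.0745]]
dn [[0.0, 0.0, 0.042], [0.0, 0.0, 0.0]]
```

>>> jog_arm:
  increments:
    - [[-0.006, -0.01, -0.001], [0, 0, 0.002]]
    - [[-0.02, -0.035, -0.003], [0, 0, 0.008]]
    - [[-0.042, -0.07, -0.008], [0, 0, 0.016]]
    - [[-0.066, -0.11, -0.008], [0, 0, 0.025]]
    - [[-0.09, -0.15, -0.008], [0, 0, 0.034]]
    - [[-0.115, -0.195, -0.008], [0, 0, 0.044]]
    - [[-0.14, -0.237, -0.008], [0, 0, 0.054]]
    - [[-0.163, -0.275, -0.008], [0, 0, 0.063]]
    - [[-0.183, -0.308, -0.008], [0, 0, 0.07]]
    - [[-0.1945, -0.3277, -0.008], [0, 0, 0.0745]]

```text
time_s: 64.65
tool_pos: [630.9, -50.8, 71.8]
ee_rot: [[-1.0, 0.002, -0.001], [0.002, 1.0, 0.001], [0.001, 0.001, -1.0]]
contact_force: [-0.7, 0.1, -3.3]
gripper_width: 0.78
gripper_force: 74.4
```

>>> jog_arm:
  increments:
    - [[0, 0, 0], [0, 0, 0]]
    - [[0, 0, 0.004], [0, 0, 0]]
    - [[0, 0, 0.01], [0, 0, 0]]
    - [[0, 0, 0.016], [0, 0, 0]]
    - [[0, 0, 0.022], [0, 0, 0]]
    - [[0, 0, 0.027], [0, 0, 0]]
    - [[0, 0, 0.031], [0, 0, 0]]
    - [[0, 0, 0.034], [0, 0, 0]]
    - [[0, 0, 0.035], [0, 0, 0]]
    - [[0, 0, 0.036], [0, 0, 0]]

```text
time_s: 65.9
tool_pos: [630.4, -49.2, 46.6]
ee_rot: [[-1.0, 0.0, 0.001], [0.0, 1.0, 0.001], [-0.001, 0.001, -1.0]]
contact_force: [-6.2, 0.4, 9.7]
gripper_width: 0.78
gripper_force: 75.8
```

>>> jog_arm:
  increments:
    - [[0, 0, 0], [0, 0, 0]]
    - [[0, 0, 0], [0, 0, 0]]
    - [[0, 0, 0], [0, 0, 0]]
    - [[0, 0, 0], [0, 0, 0]]
    - [[0, 0, 0], [0, 0, 0]]
    - [[0, 0, 0], [0, 0, 0]]
    - [[0, 0, -0.02], [0, 0, 0]]
    - [[0, 0, -0.06], [0, 0, 0]]
    - [[0, 0, -0.12], [0, 0, 0]]
    - [[0, 0, -0.2], [0, 0, 0]]
  grip: 0

```text
time_s: 67.15
tool_pos: [629.7, -49.2, 197.0]
ee_rot: [[-1.0, 0.0, -0.002], [0.0, 1.0, 0.002], [0.002, 0.002, -1.0]]
contact_force: [0.6, -0.1, 0.7]
gripper_width: 0.999
gripper_force: 0.0
```

>>> jog_arm:
  increments:
    - [[0.06, 0.05, -0.05], [0, 0, 0]]
    - [[0.12, 0.1, -0.1], [0, 0, 0]]
    - [[0.2, 0.18, -0.1], [0, 0, 0]]
    - [[0.25, 0.25, -0.1], [0, 0, 0]]
    - [[0.25, 0.32, -0.1], [0, 0, 0]]
    - [[0.25, 0.38, -0.1], [0, 0, 0]]
    - [[0.25, 0.4, -0.1], [0, 0, 0]]
    - [[0.25, 0.4, -0.1], [0, 0, 0]]
    - [[0.25, 0.4, -0.1], [0, 0, 0]]
    - [[0.25, 0.4, -0.1], [0, 0, 0]]

```text
time_s: 68.4
tool_pos: [443.2, 249.5, 270.9]
ee_rot: [[-1.0, 0.002, -0.0], [0.002, 1.0, 0.001], [0.0, 0.001, -1.0]]
contact_force: [-0.2, -0.2, -0.2]
gripper_width: 0.994
gripper_force: 0.0
```

Run:
```python
from cnt import *
q=beads('top'); s,q,d=cam('top'); W=world('top',d); z=W[:,:,2]
def r(x,y,h,a,b): 
    m=(z>a)&(z<b)&(abs(W[:,:,0]-x)<h)&(abs(W[:,:,1]-y)<h); print(m.sum(),cv2.minAreaRect(W[m][:,:2].astype(np.float32)),z[m].min(),z[m].max())
r(649,-49,90,52,72); r(434,-300,70,104,125); r(434,-300,70,26,36)
save('end.png',np.hstack([cv2.resize(q[120:300,240:480],(480,360)),cv2.resize(q[130:280,110:230],(288,360))]))
print(env.sense()['time_s'])
```

```text
top [454. 146.] 51 w [ 716. -381.   61.] station [  76. -586.]
top [441. 143.] 11 w [ 721. -347.   61.] station [  85. -552.]
top [303. 160.] 52 w [686. -26.  25.] station [  88. -230.]
top [320. 164.] 92 w [676. -67.  27.] station [  73. -269.]
top [312. 165.] 44 w [676. -47.  25.] station [  75. -250.]
top [312. 177.] 149 w [645. -48.  25.] station [  45. -246.]
top [321. 186.] 43 w [623. -69.  26.] station [  20. -265.]
262 ((660.3489990234375, -77.20716857910156), (155.13121032714844, 123.54071807861328), 0.5241947174072266) 52.04845135181997 71.11922476174834
80 ((430.7676696777344, -321.86175537109375), (17.708477020263672, 18.082304000854492), 0.48624303936958313) 104.3135047932096 114.85349295566562
86 ((431.8073425292969, -303.5106201171875), (55.26002502441406, 78.31719970703125), 87.6953353881836) 26.010754061110795 35.820887972546
68.5
```

View pics/end.png

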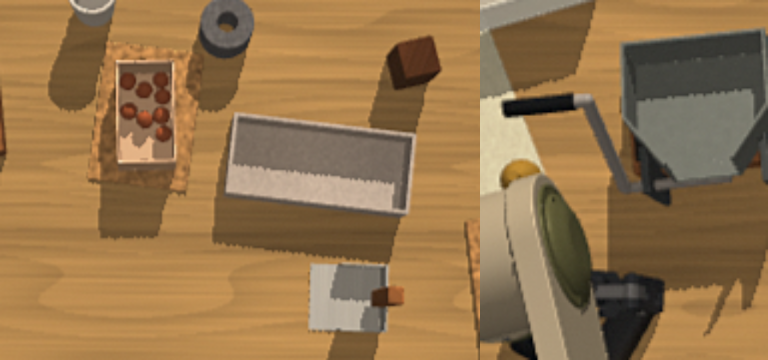

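The final view shows 8 beads in the pot in the middle of the mat (145,115), the scoop standing at (348,297), the tray and pan empty, and the lever home.

```bash
python3 -c "
from rig import env
print(env.close_job())"
```

```text
the job is handed in; nothing more can be done
None
```

I handed the job in at about 68 s of the 192 s. My last camera check showed all 8 beads in the planter on the middle of the cork mat, the scoop upright beside the tray, and the lever home. The hand-in itself gave back no verdict.

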